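Lock out the bench supply with collar socket, isolating plug and snap hook

TASK

Take this bench supply out of service: pull the socket's spring collar up, turn it to the green mark to release the yellow isolating plug, lift the plug out and push its eye through the sprung gate of the lock-out hook so that it hangs there before any padlock does. Cover the open socket with the red blanking cap, fully home and with the collar turned back to the red mark and sprung down, and hang every padlock on the same hook by its shackle, through the gate. Leave the other things on the bench where they are.

Things in the scene. Friction and masses are not known exactly. Their poses are not given: they have to be found in the camera images.
- outlet: Grey outlet box fixed to the bench, 170 x 170 x 70 mm. Origin: centre of its underside. On top: an 86 mm square, 6 mm thick aluminium flange (top face 76 mm up) with an upright steel socket in the middle and the locking collar around it. Painted on the flange: a red mark (locked) 75 degrees clockwise of the box's +x seen from above, and a green one (released) 45 degrees anticlockwise of the red.
- socket (a point): Centre of the socket's mouth, 124 mm above the bench; z up. Steel barrel 48 mm tall, 45 mm outside, 37 mm inside. Plug and cap go in from above; fully home, the underside of their head disc rests on the mouth and their origin lies 28 mm below this point.
- collar (a point): Middle of the locking collar, on its axis, 102 mm above the bench when down; moves with it. A blue knurled ring, 59 mm outside diameter, 32 mm tall (10 to 42 mm over the flange), with a white stripe down one side that points at the red mark when locked, the green when released. Teeth under it sit between 8 mm high stops on the flange, so it turns only while held up.
- collar_lift (a joint): How far the collar is pulled up against its spring, m: 0 down, at most 0.010. The spring pulls down with about 8 N at 0, 12 N at the top. It turns only when up by more than 0.006; 0.008 to 0.009 is good. Let go at either end of its turn, it springs down into the stops.
- collar_turn (a joint): Turn of the collar, rad, anticlockwise seen from above: 0 = locked (stripe at red; three brass pawls in the socket reach over the plug's brass foot and hold it), 0.785 (an eighth of a turn) = released (pawls drawn back). It turns easily.
- plug: Yellow isolating plug, in the socket at the start, 0.22 kg. Origin: centre of its underside, z up. From the bottom: brass foot 34 mm diameter, 6 mm high; neck 25 mm diameter; head disc 43 mm diameter from 28 to 34 mm up; box grip 36 mm (x) by 22 mm (y) from 34 to 60 mm up. A steel strap 14 mm wide runs from the grip along +x, 42 mm up, to a ring-shaped eye.
- plug_eye (a point): Centre of the plug's eye, 64 mm out along the plug's +x, 42 mm above its origin. A ring of 7 mm round bar, 28 mm inside and 42 mm outside diameter, lying level when the plug is upright.
- cap: Red blanking cap standing on the bench, 0.14 kg: same shape and sizes as the plug (foot, neck, head disc 43 mm, grip 36 mm in x by 22 mm in y from 34 to 60 mm up) but without strap and eye. Origin: centre of its underside, z up.
- stand: Yellow lock-out stand fixed to the bench. Origin: on the bench under the hook's spine. Foot plate 140 x 140 x 10 mm; post 25 mm square, 215 mm tall at x = 18, y = 62 mm, carries a steel snap hook of 9 mm bar in the x-z plane, opening upwards: vertical spine at x = 0, up to 213 mm; bow below, lowest at x = -20 mm, 125 mm up; upright nose at x = -40 mm on the robot's side.
- hook_seat (a point): Middle of the room inside the hook: x = -20 mm, 140 mm up in the stand's frame; axes as the stand's. The room is 31 mm wide between spine and nose. What hangs on the hook has the bar of its eye or shackle lying about here, resting on the bow.
- hook_nose (a point): Top of the hook's nose: x = -40 mm, 192 mm up in the stand's frame. An eye is lowered level so that the nose comes up through it and the eye's far bar goes down between nose and spine, through the gate.
- gate (a joint): Sprung orange gate across the hook's opening, hinged on the spine 197 mm up, 34 mm long, reaching to just inside the top of the nose. 0 shut; opens downwards (inwards) only, to 1.2 rad, by a push of 1 to 2 N at its end. A 7 mm bar pushed straight down at x = -22 to -26 mm has passed it once the bar is below 160 mm; the gate then snaps shut above it.
- lock0: Red padlock lying flat on the bench, 0.16 kg; two to four of the four are there, the rest absent. Body 46 mm (x) by 48 mm (y), 24 mm thick; origin: centre of the body's underside. A shut shackle of 7 mm steel bar runs out along +x at half the thickness (12 mm up): 28 mm inside width, 50 mm clear length, outer end 80 mm from the origin.
- crown0 (a point): Middle of the far bar of padlock 0's shackle, 77 mm out along the padlock's +x, 12 mm up.
- lock1: Red padlock lying flat on the bench, 0.16 kg; two to four of the four are there, the rest absent. Body 46 mm (x) by 48 mm (y), 24 mm thick; origin: centre of the body's underside. A shut shackle of 7 mm steel bar runs out along +x at half the thickness (12 mm up): 28 mm inside width, 50 mm clear length, outer end 80 mm from the origin.
- crown1 (a point): Middle of the far bar of padlock 1's shackle, 77 mm out along the padlock's +x, 12 mm up.
- lock2: Red padlock lying flat on the bench, 0.16 kg; two to four of the four are there, the rest absent. Body 46 mm (x) by 48 mm (y), 24 mm thick; origin: centre of the body's underside. A shut shackle of 7 mm steel bar runs out along +x at half the thickness (12 mm up): 28 mm inside width, 50 mm clear length, outer end 80 mm from the origin.
- crown2 (a point): Middle of the far bar of padlock 2's shackle, 77 mm out along the padlock's +x, 12 mm up.
- lock3: Red padlock lying flat on the bench, 0.16 kg; two to four of the four are there, the rest absent. Body 46 mm (x) by 48 mm (y), 24 mm thick; origin: centre of the body's underside. A shut shackle of 7 mm steel bar runs out along +x at half the thickness (12 mm up): 28 mm inside width, 50 mm clear length, outer end 80 mm from the origin.
- crown3 (a point): Middle of the far bar of padlock 3's shackle, 77 mm out along the padlock's +x, 12 mm up.
- parts_bin: Blue parts bin, 130 x 160 x 70 mm, with yellow ferrules; bystander. Origin: centre of its underside.
- crimper: Crimping pliers lying on the bench, 200 mm long; bystander. Origin about the middle, on the bench.
- big_ferrule: One large yellow and steel ferrule standing on the bench, 70 mm tall, 35 mm diameter; bystander. Origin: centre of its underside.
- locknut: Aluminium ring-shaped locknut lying on the bench, 72 mm outside, 11 mm high; bystander. Origin: centre of its underside.
Things that resemble listed ones, but are neither listed nor needed, are in the scene too. What is shaped like the lock3 but blue is not meant.

How it is judged:
On the way, in this order (a step that is already met when the one before it is completed fails the run):
1. the collar has been pulled up and turned to the green mark (released) (value of joint collar_turn above 0.7 rad), for 0.1 s.
2. the plug hangs by its eye on the hook, let go, and no padlock is on the hook yet (distance between plug_eye and hook_seat below 0.05 m and height (world z) of plug_eye above 0.085 m and linear speed of plug below 0.15 m/s and contact force between the fingers and plug below 0.05 N and not (distance between crown0 and hook_seat below 0.05 m) and not (distance between crown1 and hook_seat below 0.05 m) and not (distance between crown2 and hook_seat below 0.05 m) and not (distance between crown3 and hook_seat below 0.05 m)), for 0.3 s.
At the end, for the whole second after the job is handed in: Plug eye (centre within 50 mm) and the far shackle bar of every padlock present (45 mm) hang still (0.15 m/s) about the middle of the hook, let go, gate shut (0.25 rad). Cap upright in socket (6 mm, 0.12 rad), within 3 mm of home; collar within 0.08 rad of locked and down (2.5 mm) (distance between plug_eye and hook_seat below 0.05 m and height (world z) of plug_eye above 0.085 m and linear speed of each of plug, lock0, lock1, lock2, lock3 below 0.15 m/s and contact force between the fingers and plug below 0.05 N and distance between each of crown0, crown1, crown2, crown3 and hook_seat below 0.045 m and value of joint gate below 0.25 rad and z of cap in the frame of socket below -0.025 m and horizontal distance between cap and socket below 0.006 m and angle between cap's own z axis and vertical below 0.12 rad and value of joint collar_turn below 0.08 rad and value of joint collar_lift below 0.0025 m); the robot touches nothing.
It fails at once if a bystander (parts_bin) is moved by more than 30 mm (distance of parts_bin from where it was at the start of the episode above 0.03 m).
It fails at once if a bystander (crimper) is moved by more than 30 mm (distance of crimper from where it was at the start of the episode above 0.03 m).
It fails at once if a bystander (big_ferrule) is moved by more than 30 mm (distance of big_ferrule from where it was at the start of the episode above 0.03 m).
It fails at once if a bystander (locknut) is moved by more than 30 mm (distance of locknut from where it was at the start of the episode above 0.03 m).
Of lock0, lock1, lock2, lock3 only 2 to 4 are there at a start; the rules pass over those that are not, and their reading is None.
At some moment in a run one of lock0, lock1, lock2, lock3 may be knocked a few centimetres aside while the robot is not near it.
It also fails if it takes over 210 s, if anything falls off the work surface, if the arm or the gripper's body presses on something with over 40 N, if the wrist force passes 120 N, or if a joint passes its speed limit or range.

ROBOT

A 7-joint arm with a two-finger parallel gripper is mounted at the origin on the work surface. World frame = base frame: x ahead of the robot, y to its left, z up, the work surface at z = 0. Lengths are in m, angles in rad, forces in N, time in s.
With the tool pointing down it reaches from about 0.35 to 0.9 m from the base axis. Payload 8.1 kg.
Tool frame: the origin (TCP) lies at the centre of the arm's flange, where the gripper is bolted on; the fingertips stand 178 mm ahead of it and the grasp point (between the pads) lies 159 mm ahead of it; x points along the fingers, z is the direction in which the jaws open and shut, and the axes are right-handed (so a half turn about x gives the same grasp; the last joint's range is limited). The gripper opens to 92 mm and grips with 3 to 60 N. Pads are 19 mm wide; open, the fingers measure 130 mm over their backs; the gripper's body (75 mm by 190 mm) begins 47 mm behind the grasp point.
Start: joints at [-1.446, 0.434, 0.025, 1.573, -0.012, 1.134, -0.075], TCP at [0.141, 0.609, 0.405] pointing down, gripper open.
Joint ranges: [-2.62, 2.62], [-0.44, 2.09], [-1.27, 1.32], [0.08, 2.57], [-1.32, 4.46], [0.12, 2], [-2.74, 2.74]. Speed limits (rad/s): [2.22, 2.22, 3.01, 3.01, 3.14, 3.14, 3.14].

INTERFACE

Orientations are given as a rotation vector (axis times angle).
In Python, from cell import arm, get_image, search_frame, pinpoint gives the robot as it stands.
- The arm moves only by the tool arm_command, never from a script. Its argument "motion" is a list of rows, each a list of 7 numbers: the finger opening in mm, from 0 to 91.8, then the shift along the tool's x, y, z in mm, then the turn, a rotation vector about the tool's x, y, z in degrees. In form: [[fingers, x, y, z, ax, ay, az], ...]. A call has 1 to 5 rows; each row shifts and turns the commanded pose from where the row before left it, along the tool's axes as they then stand; what a row does not reach is not made up. A row lasts 1/8 s, in which the tool goes at most 62.5 mm and 10.7 degrees, less where a joint would pass 70% of its speed; a pose out of reach is approached as far as the arm can. A call with a gripper value outside its range is refused whole. The fingers move at their own pace and stop on an object; "newtons" is the grip in N (left out, the last holds). Time passes only in rows, so rows that do not move let the fingers close. It gives the time, the measured TCP pose, the force and the opening at its end, in the units of the state.
- arm.observe(): the state, without advancing time (a new reading comes with each control period).
- get_image(name): name is "scene" or "top" or "wrist"; returns a dict with "frame" (384x512x3 uint8, red, green, blue), "range_z" (384x512 float32, m along the optical axis (not along the pixel's ray), 0 where there is no reading), "K" (3x3 intrinsics, pixels), "origin" and "rotation" of the camera in the world; the wrist camera has in their place "tool_from_camera" (4x4, takes a point from camera to tool coordinates, whose origin is the TCP and whose axes are the tool frame's). Camera axes: x right, y down, z forward; pixel columns grow to the right and rows downward; lengths in m; the calibration is good to about 2 mm. A picture is of the moment at which its call begins: read the wrist's pose just before it.
- arm.sign_off(): hands the job in, once; it reports no verdict.
Trained networks look in the newest picture that a camera, given by its name, has taken for a name from the list of things; names that differ only in an ending like _2 or _b are one class to them, and where a whole thing is asked for, a point or a joint stands for the part that bears it (a point fixed in the world has none). Each returns a list of dicts, best first, with "p" (0 to 1); they miss things now and then, are a little off and sometimes report something else, mostly with a low value. They report only what shows in the picture. A call takes as long as a camera call. They do not tell look-alikes from the thing itself.
- search_frame(camera, target): "point" ([x, y, z] in m, in world coordinates, good to about 4 mm: the middle of the surface that is visible of it).
- pinpoint(camera, target): "point" ([x, y, z] in m, in world coordinates, good to about 4 mm: a listed point, or the origin of a listed thing).
The state is a dict: "clock": time; "joints": joint angles; "dq": joint speeds; "joint_efforts": joint torques, N m; "position": TCP position; "ee_rot": TCP orientation; "force": force on the tool from outside, world axes, zero at the start; "ft_torque": the same for the moment, N m; "width": opening from 0.0 (shut) to 1.0 (fully open).
Only numpy, scipy, OpenCV 4.12 (cv2) and the standard library are available. Lean on these libraries where they do the work, as an engineer would, in place of code of your own. Each camera call takes 0.05 s, during which the arm holds its last target. There are 200 camera calls.

## Working session

There is one attempt and no reset: what is moved stays moved. The work goes in short steps, Python scripts to look and compute and a tool call to move; the robot and the scene stay as the last step left them, time stands still between calls to the robot, and variables do not carry over. Pictures are saved under pics/ and viewed, about 12 in all and at most 16, crops included, and the job is handed in when it is done.

Besides the shell and the picture viewer there is one more tool, called after "Emit:" as name([rows], argument=value, ...), one row to a line, values as JSON. arm_command: Moves the arm, as the interface text tells. Its arguments: {"type":"object","properties":{"motion":{"type":"array"},"newtons":{"type":"number"}},"required":["motion"]}

```bash
ls; mkdir -p pics; cat > h.py <<'E'
import numpy as np, cv2
from scipy.spatial.transform import Rotation as R
from cell import arm, get_image, search_frame, pinpoint
def save(im,name,crop=None,scale=1):
    f=im["frame"][:,:,::-1]
    if crop: f=f[crop[1]:crop[3],crop[0]:crop[2]]
    cv2.imwrite("pics/"+name,cv2.resize(f,None,fx=scale,fy=scale,interpolation=cv2.INTER_CUBIC))
def cam(im,s=None):
    if "origin" in im: return np.array(im["origin"]),np.array(im["rotation"])
    T=np.array(im["tool_from_camera"]);Rt=R.from_rotvec(s["ee_rot"]).as_matrix()
    return np.array(s["position"])+Rt@T[:3,3],Rt@T[:3,:3]
def cloud(im,s=None):
    o,Rm=cam(im,s);K=np.array(im["K"]);z=im["range_z"]
    v,u=np.mgrid[:z.shape[0],:z.shape[1]]
    p=np.stack([(u-K[0,2])/K[0,0]*z,(v-K[1,2])/K[1,1]*z,z],-1)
    return p@Rm.T+o
E
python3 - <<'E'
from h import *
s=arm.observe();print({k:np.round(v,3) for k,v in s.items()})
print(R.from_rotvec(s["ee_rot"]).as_matrix().round(3))
for c in("scene","top"):
    im=get_image(c);save(im,c+"0.png",scale=1.56)
    print(c,np.round(cam(im)[0],3),np.round(im["rotation"],2).tolist())
    for t in ["outlet","socket","collar","plug","plug_eye","cap","stand","hook_seat","hook_nose","lock0","crown0","parts_bin","crimper","big_ferrule","locknut"]:
        print(t,[(np.round(d["point"],3).tolist(),round(d["p"],2)) for d in pinpoint(c,t)])
E
```

```text
pics
{'clock': np.float64(0.0), 'joints': array([-1.446,  0.435,  0.025,  1.574, -0.012,  1.134, -0.075]), 'dq': array([-0.001, -0.002,  0.   , -0.001,  0.001,  0.001, -0.   ]), 'joint_efforts': array([ 1.0000e-03, -6.6785e+01,  9.8600e-01, -3.1445e+01, -6.0000e-02,
        4.3000e-02,  0.0000e+00]), 'position': array([0.141, 0.609, 0.404]), 'ee_rot': array([-1.041,  1.31 ,  1.039]), 'force': array([-0.61 ,  0.292,  0.127]), 'ft_torque': array([-0.017, -0.004,  0.015]), 'width': np.float64(1.001)}
[[-0.    -0.974  0.226]
 [-0.002  0.226  0.974]
 [-1.    -0.    -0.002]]
scene [ 0.985 -0.655  1.337] [-2.45, -0.78, 0.21]
outlet [([0.54, 0.361, -0.004], 0.75), ([0.58, -0.05, -0.001], 0.47), ([0.441, -0.127, -0.002], 0.32), ([0.531, 0.019, 0.015], 0.29)]
socket [([0.536, 0.356, 0.124], 0.94), ([0.441, -0.128, -0.003], 0.71)]
collar []
plug [([0.539, 0.357, 0.094], 0.67), ([0.509, -0.157, 0.016], 0.58)]
plug_eye [([0.605, 0.367, 0.142], 0.77), ([0.788, -0.01, -0.001], 0.26), ([0.54, 0.358, 0.101], 0.23), ([0.329, -0.176, -0.001], 0.22)]
cap [([0.539, 0.358, 0.095], 0.66), ([0.456, 0.128, 0
[... 1418 characters left out ...]
127, -0.003], 0.64), ([0.578, 0.081, -0.003], 0.62), ([0.784, 0.396, 0.004], 0.62), ([0.318, 0.213, 0.003], 0.59), ([0.276, 0.387, 0.002], 0.59), ([0.447, 0.01, -0.003], 0.57), ([0.582, -0.049, -0.001], 0.54)]
crown0 [([0.707, 0.368, 0.009], 0.79), ([0.652, -0.074, 0.015], 0.75), ([0.441, -0.129, -0.004], 0.68), ([0.509, -0.157, 0.011], 0.65), ([0.228, 0.331, 0.013], 0.64), ([0.66, 0.099, 0.007], 0.63), ([0.384, 0.161, 0.008], 0.56), ([0.527, 0.017, 0.013], 0.5)]
parts_bin [([0.792, -0.012, 0.002], 0.7)]
crimper [([0.766, 0.209, -0.005], 0.55)]
big_ferrule [([0.757, -0.201, -0.003], 0.69), ([0.523, 0.015, 0.012], 0.43), ([0.439, -0.125, -0.002], 0.22)]
locknut [([0.334, -0.171, 0.001], 0.7)]
```

```bash
sed -i 's/np.array(im\["rotation"\])/R.from_rotvec(im["rotation"]).as_matrix()/' h.py
```

```text
(no output)
```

View pics/scene0.png

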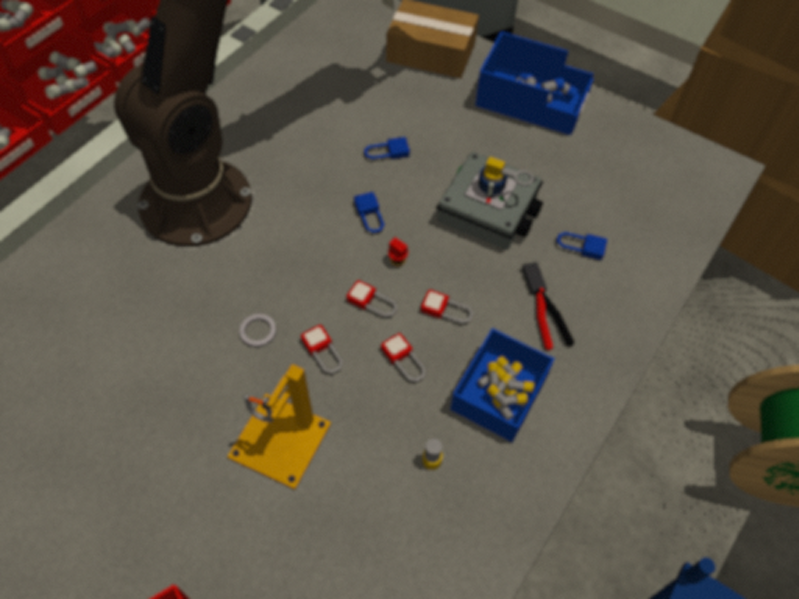

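View pics/top0.png

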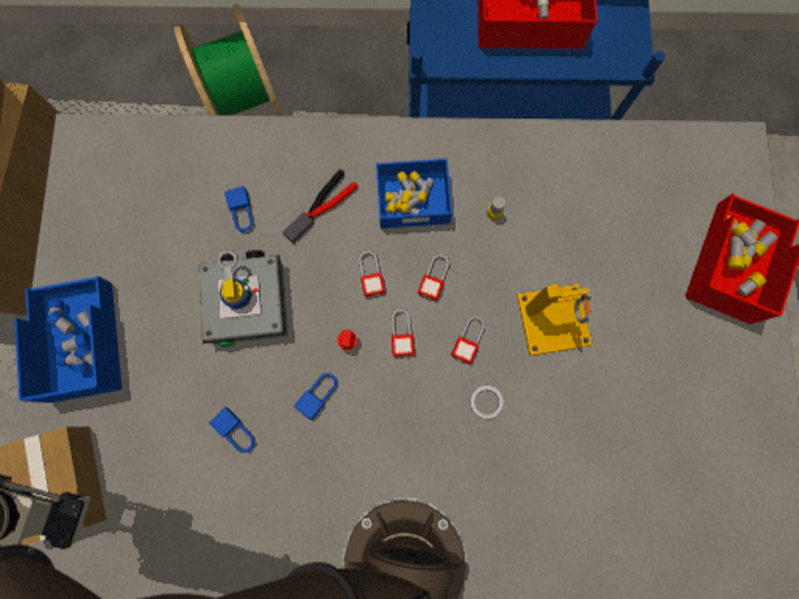

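```bash
cat >> h.py <<'E'
def rot(th,pitch=0):  # jaw dir th (deg), tool x down
    t=np.radians(th);z=np.array([np.cos(t),np.sin(t),0]);x=np.array([0,0,-1.]);
    return np.stack([x,np.cross(z,x),z],1)
def plan(g,th,s=None,G=159,step=60,rs=10):
    "total shift/turn in tool axes to bring grasp point to g (m), jaw th deg"
    s=s or arm.observe();R0=R.from_rotvec(s["ee_rot"]).as_matrix();p0=np.array(s["position"])
    R1=rot(th); p1=np.array(g)-R1[:,0]*G/1000
    d=R0.T@(p1-p0)*1000; a=R.from_matrix(R0.T@R1).as_rotvec(degrees=True)
    n=int(np.ceil(max(np.linalg.norm(d)/step,np.linalg.norm(a)/rs,1)))
    print("rows",n,"total d",d.round(1),"turn",a.round(2),"per row d(if no turn)",(d/n).round(1),(a/n).round(2))
def st():
    s=arm.observe();M=R.from_rotvec(s["ee_rot"]).as_matrix()
    print("t",round(float(s["clock"]),2),"g",(np.array(s["position"])+M[:,0]*.159).round(4),"th",np.degrees(np.arctan2(M[1,2],M[0,2])).round(2),"xdir",M[:,0].round(3),"F",np.round(s["force"],1),"w",round(float(s["width"])*91.8,1),"q",np.round(s["joints"],2));return s
E
python3 - <<'E'
from h import *
s=st()
im=get_image("wrist");print(np.round(im["tool_from_camera"],3),np.round(im["K"],0))
plan([.50,.355,.26],77)
E
```

```text
t 1.6 g [0.1412 0.6089 0.2457] th 76.94 xdir [ 0.  0. -1.] F [ 0.3 -0.9  0.3] w 91.7 q [-1.45  0.43  0.03  1.57 -0.01  1.13 -0.08]
[[ 0.    -0.307  0.952  0.02 ]
 [ 0.001 -0.952 -0.307  0.084]
 [ 1.     0.001 -0.     0.001]
 [ 0.     0.     0.     1.   ]] [[301.   0. 253.]
 [  0. 301. 189.]
 [  0.   0.   1.]]
rows 8 total d [ -14.3 -406.9 -166.2] turn [-0.06  0.   -0.  ] per row d(if no turn) [ -1.8 -50.9 -20.8] [-0.01  0.   -0.  ]
```

Emit:
arm_command([
  [91.8, -2, -51, -21, 0, 0, 0],
  [91.8, -2, -51, -21, 0, 0, 0],
  [91.8, -2, -51, -21, 0, 0, 0],
  [91.8, -2, -51, -21, 0, 0, 0],
], newtons=40)

```text
clock: 2.15
position: [0.3222, 0.4798, 0.413]
ee_rot: [-1.04, 1.308, 1.04]
force: [0.2, 0.8, 0.0]
width: 1.001
```

Emit:
arm_command([
  [91.8, -2, -51, -21, 0, 0, 0],
  [91.8, -2, -51, -21, 0, 0, 0],
  [91.8, -2, -51, -21, 0, 0, 0],
  [91.8, -2, -51, -21, 0, 0, 0],
  [91.8, 0, 0, 0, 0, 0, 0],
])

```text
clock: 2.78
position: [0.5047, 0.3487, 0.4209]
ee_rot: [-1.036, 1.311, 1.031]
force: [-0.3, -0.3, -0.4]
width: 1.001
```

```bash
python3 - <<'E'
from h import *
s=st();im=get_image("wrist");save(im,"w1.png",scale=1.5)
for t in ["outlet","socket","collar","plug","plug_eye"]:
    print(t,[(np.round(d["point"],4).tolist(),round(d["p"],2)) for d in pinpoint("wrist",t)[:2]])
P=cloud(im,s);z=P[...,2]
f=im["frame"].astype(int)
ye=(f[...,0]>120)&(f[...,1]>90)&(f[...,2]<70)
# flange top z=.076, box .070, grip top .156
for lo,hi in[(.152,.160),(.128,.134),(.067,.072)]:
    m=(z>lo)&(z<hi)&(np.hypot(P[...,0]-.54,P[...,1]-.36)<.13)
    q=P[m][:,:2].astype(np.float32);r=cv2.minAreaRect(q*1000);print(lo,m.sum(),np.round(r[0],1),np.round(r[1],1),round(r[2],1),np.median(P[m][:,2]).round(4))
m=(z>.134)&(z<.148)&(P[...,0]>.58)&(P[...,0]<.64)&(abs(P[...,1]-.365)<.04)
q=P[m][:,:2].astype(np.float32)*1000;print("eye",m.sum(),q.min(0),q.max(0),cv2.minEnclosingCircle(q))
E
```

```text
t 2.77 g [0.5051 0.3484 0.2619] th 76.47 xdir [ 0.002 -0.002 -1.   ] F [-0.3 -0.3 -0.4] w 91.9 q [-0.81  0.4   0.16  1.59 -0.07  1.15  0.7 ]
outlet []
socket []
collar []
plug [([0.5396, 0.3558, 0.0969], 0.6)]
plug_eye [([0.5281, 0.0155, 0.0097], 0.66)]
0.152 883 [539.7 358.6] [36.4 22. ] 9.8 0.1555
0.128 543 [537.6 358.3] [38.2 42.5] 5.1 0.1298
0.067 13208 [539.5 358.6] [167.5 167.6] 7.4 0.0697
eye 371 [580.18414 350.37796] [605.9057  390.08908] ((597.44580078125, 370.8330993652344), 20.457185745239258)
```

```bash
python3 - <<'E'
from h import *
plan([.5397,.3586,.112],76.5)
E
```

```text
rows 3 total d [149.7 -38.2  13.2] turn [ 0.58  0.01 -0.03] per row d(if no turn) [ 49.9 -12.7   4.4] [ 0.19  0.   -0.01]
```

View pics/w1.png

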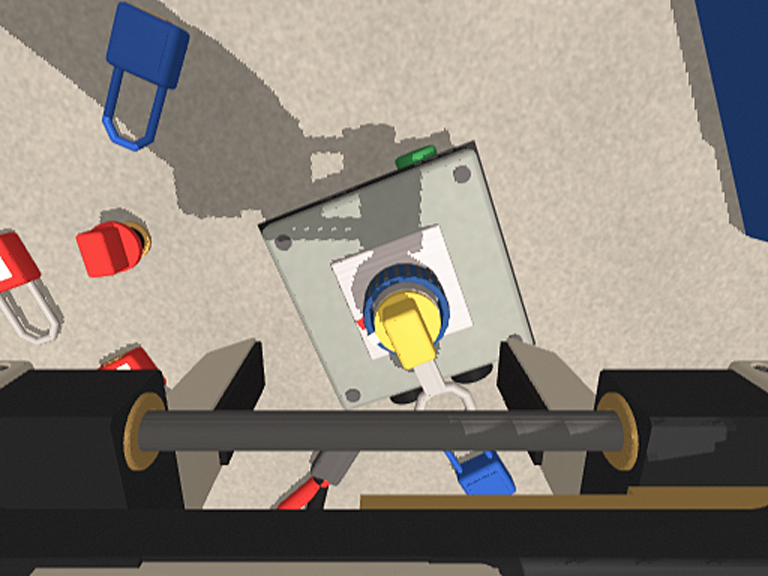

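Emit:
arm_command([
  [91.8, 0, -38, 13, 0, 0, 0],
  [91.8, 50, 0, 0, 0, 0, 0],
  [91.8, 50, 0, 0, 0, 0, 0],
  [91.8, 50, 0, 0, 0, 0, 0],
  [91.8, 0, 0, 0, 0, 0, 0],
])

```text
clock: 3.7
position: [0.5385, 0.3571, 0.2673]
ee_rot: [-1.042, 1.316, 1.043]
force: [0.3, -0.2, 1.0]
width: 1.002
```

```bash
python3 -c "
from h import *
st();plan([.5397,.3586,.112],76.5)"
```

```text
t 3.7 g [0.5375 0.3565 0.1083] th 77.04 xdir [-0.006 -0.004 -1.   ] F [ 0.3 -0.2  1. ] w 92.0 q [-0.76  0.6   0.14  1.67 -0.1   0.89  0.76]
rows 1 total d [-3.7 -0.8  1.7] turn [ 0.54 -0.32 -0.29] per row d(if no turn) [-3.7 -0.8  1.7] [ 0.54 -0.32 -0.29]
```

Emit:
arm_command([
  [91.8, -4, -1, 2, 0, 0, 0],
  [58, 0, 0, 0, 0, 0, 0],
  [50, 0, 0, 0, 0, 0, 0],
  [50, 0, 0, 0, 0, 0, 0],
  [50, 0, 0, 0, 0, 0, 0],
], newtons=40)

```text
clock: 4.32
position: [0.542, 0.3575, 0.275]
ee_rot: [-1.041, 1.311, 1.039]
force: [-2.4, 1.7, 10.0]
width: 0.625
```

Emit:
arm_command([
  [50, 0, 0, 0, 0, 0, 0],
  [50, 0, 0, 0, 0, 0, 0],
])

```text
clock: 4.58
position: [0.542, 0.3576, 0.2751]
ee_rot: [-1.04, 1.311, 1.039]
force: [-2.5, -5.8, 6.8]
width: 0.627
```

```bash
python3 -c "
from h import *
st()"
```

```text
t 4.58 g [0.5418 0.3573 0.1161] th 76.9 xdir [-0.001 -0.002 -1.   ] F [-2.5 -5.8  6.8] w 57.6 q [-0.76  0.6   0.14  1.66 -0.1   0.9   0.76]
```

Emit:
arm_command([
  [50, -4, 0, 0, 0, 0, 0],
  [50, -4, 0, 0, 0, 0, 0],
  [50, 0, 0, 0, 0, 0, 0],
])

```text
clock: 4.95
position: [0.5419, 0.3577, 0.2818]
ee_rot: [-1.04, 1.311, 1.039]
force: [1.6, -4.9, -12.0]
width: 0.623
```

```bash
python3 -c "
from h import *
st();im=get_image('wrist');save(im,'w2.png',scale=1.5)"
```

```text
t 4.95 g [0.5417 0.3573 0.1228] th 76.9 xdir [-0.001 -0.003 -1.   ] F [  1.6  -4.9 -12. ] w 57.2 q [-0.76  0.59  0.14  1.65 -0.1   0.91  0.76]
```

View pics/w2.png

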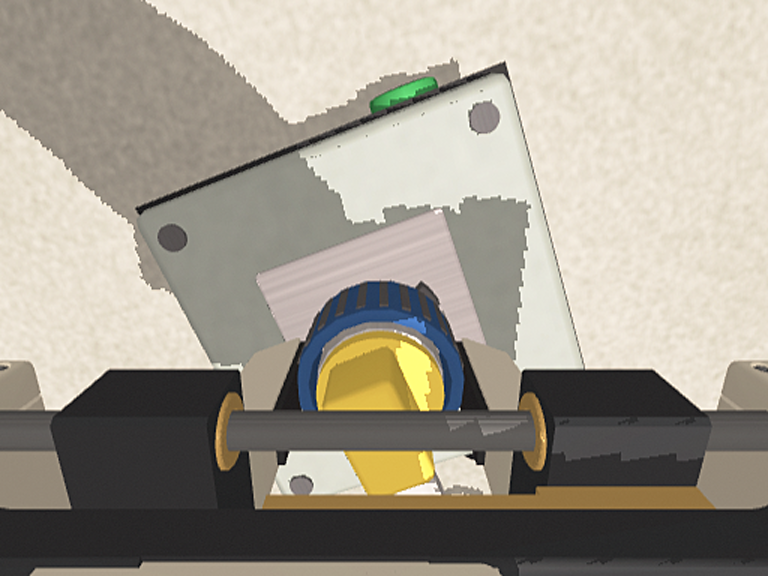

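Emit:
arm_command([
  [50, -0.5, -0.1, 0.4, -9.6, 0, 0],
  [50, 0, -0.1, 0.4, -9.6, 0, 0],
  [50, 0, -0.1, 0.4, -9.6, 0, 0],
  [50, 0, -0.1, 0.4, -9.6, 0, 0],
  [50, 0, -0.1, 0.4, -9.6, 0, 0],
])

```text
clock: 5.62
position: [0.5421, 0.3591, 0.2818]
ee_rot: [-1.645, 0.859, 1.647]
force: [1.4, -5.2, -11.5]
width: 0.62
```

Emit:
arm_command([
  [50, 0, 0, 0, 0, 0, 0],
  [50, 0, 0, 0, 0, 0, 0],
])

```text
clock: 5.88
position: [0.5422, 0.3591, 0.282]
ee_rot: [-1.64, 0.864, 1.642]
force: [0.2, -6.0, -12.0]
width: 0.625
```

```bash
python3 -c "
from h import *
s=st();print(s['ft_torque']);im=get_image('wrist');save(im,'w3.png',scale=1.5);s=st()"
```

```text
t 5.88 g [0.5418 0.3586 0.123 ] th 124.69 xdir [-0.003 -0.003 -1.   ] F [  0.2  -6.  -12. ] w 57.4 q [-0.62  0.59 -0.08  1.63  0.05  0.92  1.46]
[-1.45393807 -0.1401411  -0.32924295]
t 5.92 g [0.5418 0.3586 0.123 ] th 124.69 xdir [-0.003 -0.003 -1.   ] F [  0.3  -5.9 -11.9] w 57.1 q [-0.62  0.59 -0.08  1.63  0.05  0.92  1.46]
```

View pics/w3.png

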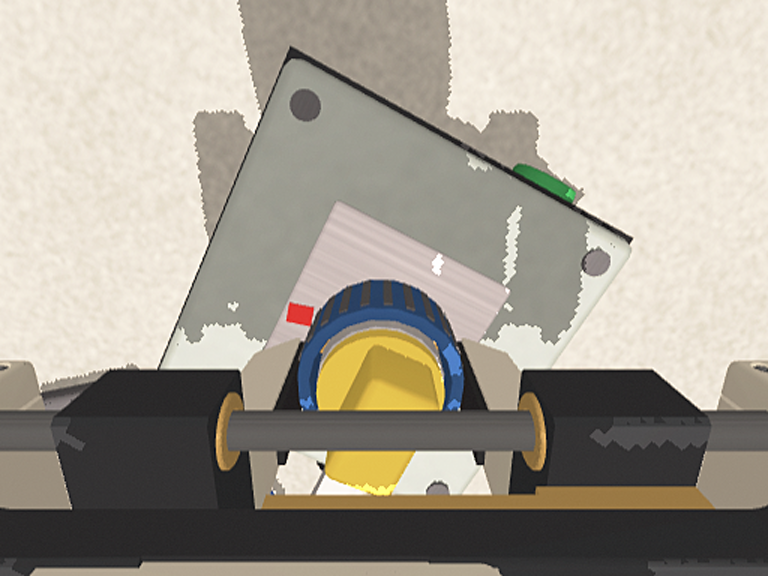

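Emit:
arm_command([
  [50, 4, 0, 0, 0, 0, 0],
  [50, 3, 0, 0, 0, 0, 0],
  [91.8, 0, 0, 0, 0, 0, 0],
  [91.8, 0, 0, 0, 0, 0, 0],
  [91.8, 0, 0, 0, 0, 0, 0],
])

```text
clock: 6.55
position: [0.5423, 0.3617, 0.2771]
ee_rot: [-1.642, 0.854, 1.642]
force: [1.0, -0.1, -0.3]
width: 0.9
```

Emit:
arm_command([
  [91.8, 0, 0, 0, 0, 0, 0],
  [91.8, -50, 0, 0, 0, 0, 0],
  [91.8, -50, 0, 0, 8, 0, 0],
  [91.8, -30, 30, 0, 8, 0, 0],
  [91.8, 0, 0, 0, 9, 0, 0],
])

```text
clock: 7.18
position: [0.5148, 0.3472, 0.4098]
ee_rot: [-1.332, 1.119, 1.331]
force: [0.4, 0.5, -0.2]
width: 1.001
```

Emit:
arm_command([
  [91.8, 0, 0, 0, 0, 0, 0],
])

```text
clock: 7.3
position: [0.5153, 0.3474, 0.4068]
ee_rot: [-1.337, 1.12, 1.336]
force: [-0.8, 0.1, 0.1]
width: 1.0
```

```bash
python3 - <<'E'
from h import *
s=st();im=get_image("wrist");save(im,"w4.png",(130,80,400,300),2.5)
P=cloud(im,s);z=P[...,2]
for lo,hi in[(.152,.160),(.067,.072)]:
    m=(z>lo)&(z<hi)&(np.hypot(P[...,0]-.54,P[...,1]-.36)<.13)
    q=P[m][:,:2].astype(np.float32);r=cv2.minAreaRect(q*1000);print(lo,m.sum(),np.round(r[0],1),np.round(r[1],1),round(r[2],1),np.median(P[m][:,2]).round(4))
f=im["frame"].astype(int)
w=(f.min(-1)>150)&(f.max(-1)-f.min(-1)<40)&(z>.09)&(z<.121)&(np.hypot(P[...,0]-.54,P[...,1]-.359)<.033)
print("white",w.sum(),P[w].mean(0) if w.any() else 0)
E
```

```text
t 7.3 g [0.5154 0.3475 0.2478] th 100.01 xdir [ 0.001  0.001 -1.   ] F [-0.8  0.1  0.1] w 91.8 q [-0.69  0.43  0.02  1.58 -0.01  1.13  1.08]
0.152 989 [539.3 358.2] [34.9 21.8] 9.6 0.1556
0.067 14637 [539.5 358.3] [167.7 167.5] 7.3 0.0697
white 34 [0.5598828  0.35369166 0.11662472]
```

View pics/w4.png

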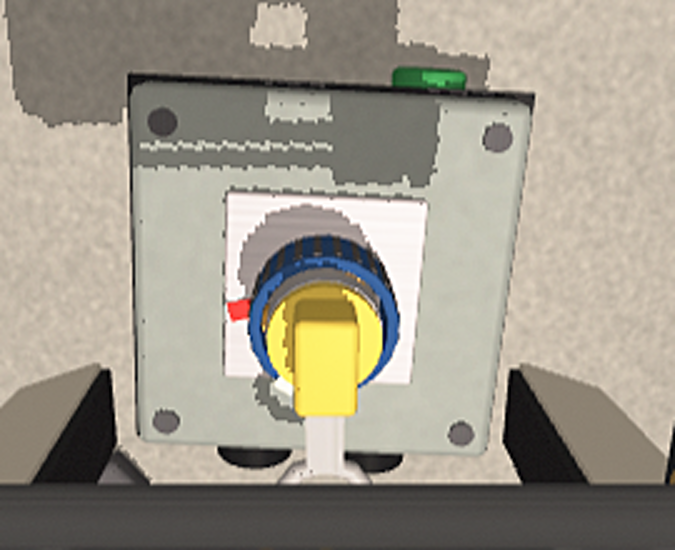

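```bash
python3 -c "
from h import *
plan([.5395,.3584,.151],99.7)"
```

```text
rows 2 total d [ 96.3 -25.6   6.6] turn [ 0.45 -0.    0.01] per row d(if no turn) [ 48.1 -12.8   3.3] [ 0.22 -0.    0.01]
```

Emit:
arm_command([
  [60, 0, -26, 7, 0, 0, 0],
  [60, 30, 0, 0, 0, 0, 0],
  [60, 40, 0, 0, 0, 0, 0],
  [60, 25, 0, 0, 0, 0, 0],
  [60, 0, 0, 0, 0, 0, 0],
])

```text
clock: 7.98
position: [0.5395, 0.3582, 0.3085]
ee_rot: [-1.338, 1.126, 1.34]
force: [-0.8, -0.3, 1.3]
width: 0.651
```

```bash
python3 -c "
from h import *
st();plan([.5395,.3584,.151],99.7)"
```

```text
t 7.97 g [0.5388 0.3577 0.1495] th 100.1 xdir [-0.004 -0.003 -1.   ] F [-0.8 -0.3  1.3] w 59.8 q [-0.68  0.56  0.02  1.62 -0.01  0.97  1.09]
rows 1 total d [-1.5 -0.1  0.2] turn [ 0.4  -0.13 -0.27] per row d(if no turn) [-1.5 -0.1  0.2] [ 0.4  -0.13 -0.27]
```

Emit:
arm_command([
  [30, 0, 0, 0, 0, 0, 0],
  [10, 0, 0, 0, 0, 0, 0],
  [10, 0, 0, 0, 0, 0, 0],
  [10, 0, 0, 0, 0, 0, 0],
  [10, 0, 0, 0, 0, 0, 0],
], newtons=45)

```text
clock: 8.6
position: [0.5401, 0.3585, 0.3118]
ee_rot: [-1.336, 1.122, 1.335]
force: [-0.3, -1.4, 3.6]
width: 0.235
```

Emit:
arm_command([
  [10, 0, 0, 0, 0, 0, 0],
  [10, -8, 0, 0, 0, 0, 0],
  [10, -10, 0, 0, 0, 0, 0],
  [10, 0, 0, 0, 0, 0, 0],
])

```text
clock: 9.1
position: [0.5402, 0.3587, 0.3302]
ee_rot: [-1.336, 1.121, 1.335]
force: [0.6, -0.0, -2.7]
width: 0.234
```

```bash
python3 -c "
from h import *
st()"
```

```text
t 9.1 g [0.5403 0.3589 0.1712] th 99.95 xdir [ 0.001  0.001 -1.   ] F [ 0.6 -0.  -2.7] w 21.5 q [-0.68  0.54  0.02  1.6  -0.01  1.    1.09]
```

```bash
python3 - <<'E'
from h import *
s=st()
for c in("scene","top"):
    im=get_image(c);P=cloud(im)
    for nm,lo,hi in[("plate",.008,.0125),("posttop",.2125,.218),("hook",.1,.214)]:
        m=(P[...,2]>lo)&(P[...,2]<hi)&(abs(P[...,0]-.53)<.11)&(abs(P[...,1]+.33)<.11)
        if nm=="hook": m&=(P[...,1]<-.315)
        q=P[m][:,:2].astype(np.float32)*1000
        if len(q)<8: print(c,nm,len(q));continue
        r=cv2.minAreaRect(q);print(c,nm,len(q),np.round(r[0],1),np.round(r[1],1),round(r[2],1),np.median(P[m],0).round(4))
plan([.42,-.30,.32],94)
E
```

```text
t 9.1 g [0.5403 0.3589 0.1712] th 99.95 xdir [ 0.001  0.001 -1.   ] F [ 0.6 -0.  -2.7] w 21.5 q [-0.68  0.54  0.02  1.6  -0.01  1.    1.09]
scene plate 1115 [ 519.3 -335.5] [163.5 197.1] 12.6 [ 0.5195 -0.3366  0.0102]
scene posttop 84 [ 531.5 -301.2] [25.1 80.5] 2.2 [ 0.5285 -0.2767  0.215 ]
scene hook 245 [ 511.9 -338.7] [60.7 26.7] 32.1 [ 0.5242 -0.3401  0.1689]
top plate 727 [ 518.2 -328. ] [182.3 211.6] 1.4 [ 0.4964 -0.3255  0.0103]
top posttop 75 [ 533.7 -302.6] [24.6 80.4] 3.1 [ 0.5302 -0.279   0.215 ]
top hook 154 [ 511.  -337.4] [59.1 28.5] 23.7 [ 0.522  -0.3395  0.1803]
rows 12 total d [-149.9  231.8 -628. ] turn [5.94 0.01 0.01] per row d(if no turn) [-12.5  19.3 -52.3] [0.5 0.  0. ]
```

Emit:
arm_command([
  [10, -40, 0, 0, 0, 0, 0],
  [10, -50, 0, 0, 0, 0, 0],
  [10, -50, 0, -10, 0, 0, 0],
  [10, -10, 10, -50, 0, 0, 0],
  [10, 0, 20, -55, 0, 0, 0],
])

```text
clock: 9.82
position: [0.5305, 0.2394, 0.48]
ee_rot: [-1.337, 1.119, 1.335]
force: [1.1, -2.0, -2.6]
width: 0.237
```

Emit:
arm_command([
  [10, 0, 20, -55, 0, 0, 0],
  [10, 0, 20, -55, 0, 0, 0],
  [10, 0, 20, -55, 0, 0, 0],
  [10, 0, 20, -55, 0, 0, 0],
  [10, 0, 20, -55, 0, 0, 0],
])

```text
clock: 10.45
position: [0.4785, -0.0498, 0.4792]
ee_rot: [-1.336, 1.122, 1.336]
force: [0.3, -1.3, -2.8]
width: 0.234
```

Emit:
arm_command([
  [10, 0, 25, -55, 2, 0, 0],
  [10, 0, 30, -55, 2, 0, 0],
  [10, 0, 30, -55, 2, 0, 0],
  [10, 0, 15, -50, 0, 0, 0],
  [10, 0, 0, 0, 0, 0, 0],
])

```text
clock: 11.08
position: [0.4044, -0.2774, 0.4793]
ee_rot: [-1.255, 1.181, 1.254]
force: [0.7, 0.6, -2.2]
width: 0.237
```

Emit:
arm_command([
  [10, 0, 0, 0, 0, 0, 0],
])

```text
clock: 11.2
position: [0.4066, -0.273, 0.4789]
ee_rot: [-1.259, 1.176, 1.26]
force: [0.2, 0.9, -2.6]
width: 0.234
```

```bash
python3 - <<'E'
from h import *
s=st();im=get_image("wrist");save(im,"w5.png",scale=1.5)
for t in ["stand","hook_seat","hook_nose","plug_eye","plug"]:
    print(t,[(np.round(d["point"],4).tolist(),round(d["p"],2)) for d in pinpoint("wrist",t)[:2]])
np.save("c5.npy",np.dstack([cloud(im,s),im["frame"]]))
E
```

```text
t 11.2 g [ 0.4066 -0.2729  0.3199] th 93.94 xdir [-0.     0.001 -1.   ] F [ 0.2  0.9 -2.6] w 21.5 q [ 0.13  0.15  0.41  1.8  -0.06  1.21  2.2 ]
stand [([0.5229, -0.3432, 0.0019], 0.57)]
hook_seat [([0.5062, -0.3416, 0.1358], 0.76)]
hook_nose [([0.4855, -0.3457, 0.1895], 0.95)]
plug_eye []
plug [([0.4051, -0.2736, 0.2632], 0.63), ([0.5794, -0.0524, 0.0007], 0.48)]
```

View pics/w5.png

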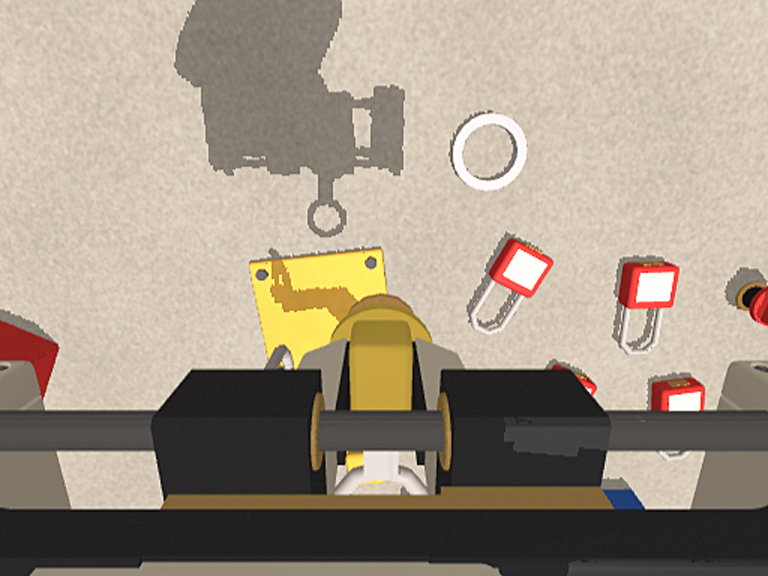

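```bash
python3 - <<'E'
import numpy as np,cv2
C=np.load("c5.npy");P=C[...,:3];f=C[...,3:]
ye=(f[...,0]>150)&(f[...,1]>120)&(f[...,2]<110)
m=(abs(P[...,2]-.010)<.003)&(P[...,0]>.42)&(P[...,0]<.6)&(P[...,1]<-.25)
rows=[];q=P[m]
r=cv2.minAreaRect(q[:,:2].astype(np.float32)*1000);print("rect",len(q),r)
# near edge: min x per y-bin ; -y edge: min y per x-bin
def edge(q,a,b,lo,hi):
    o=[]
    for t in np.arange(lo,hi,.004):
        k=q[(q[:,a]>=t)&(q[:,a]<t+.004)]
        if len(k)>3:o.append((t+.002,k[:,b].min()))
    o=np.array(o);p=np.polyfit(o[:,0],o[:,1],1);r=o[:,1]-np.polyval(p,o[:,0]);k=abs(r)<.003;p=np.polyfit(o[k,0],o[k,1],1);return p,len(o),k.sum()
print(edge(q,1,0,-.40,-.285),edge(q,0,1,.46,.52))
print(q.min(0),q.max(0))
h=(P[...,2]>.12)&(P[...,2]<.2)&(abs(P[...,0]-.49)<.05)&(P[...,1]<-.31)&(P[...,1]>-.38)
v,u=np.nonzero(h);k=np.argsort(-P[h][:,2]);print(h.sum())
for i in k[:40:3]:print(u[i],v[i],P[h][i].round(4),f[v[i],u[i]])
E
```

```text
rect 4390 ((528.6376953125, -463.4266357421875), (125.0201187133789, 418.35614013671875), 10.335369110107422)
(array([-0.17693454,  0.38311638]), 29, np.int64(29)) (array([ 0.17714511, -0.48565271]), 15, np.int64(15))
[ 0.43130751 -0.67326176  0.00702314] [ 0.59992879 -0.26120441  0.01296864]
221
179 245 [ 0.4803 -0.3445  0.1785] [110. 103. 100.]
177 245 [ 0.4809 -0.3468  0.1777] [102.  97.  92.]
178 244 [ 0.4803 -0.346   0.1766] [119. 112. 108.]
177 244 [ 0.481  -0.3474  0.1754] [106. 103.  97.]
181 244 [ 0.4814 -0.3434  0.1741] [120. 114. 108.]
181 243 [ 0.4806 -0.3436  0.1735] [119. 113. 106.]
177 243 [ 0.4814 -0.348   0.1726] [122. 115. 109.]
182 243 [ 0.4814 -0.3429  0.1718] [113. 108. 102.]
178 242 [ 0.4807 -0.3472  0.1716] [114. 107. 102.]
182 242 [ 0.4808 -0.3432  0.1708] [115. 109. 103.]
183 242 [ 0.4813 -0.3423  0.1697] [111. 105. 100.]
179 241 [ 0.4809 -0.3468  0.1688] [105.  99.  97.]
178 241 [ 0.4814 -0.3481  0.168 ] [155. 147. 138.]
182 240 [ 0.4806 -0.3441  0.1668] [119. 111. 108.]
```

```bash
python3 - <<'E'
from h import *
plan([.4210,-.3563,.245],100)
im=get_image("top");P=cloud(im)
m=(P[...,2]>.2125)&(P[...,2]<.218)&(abs(P[...,0]-.53)<.08)&(abs(P[...,1]+.27)<.07)
q=P[m];k=q[q[:,1]>-.292];r=cv2.minAreaRect(k[:,:2].astype(np.float32)*1000);print(len(k),r,q[:,:2].min(0),q[:,:2].max(0))
E
```

```text
rows 2 total d [ 75.2  -8.2 -84.4] turn [-5.96  0.01  0.  ] per row d(if no turn) [ 37.6  -4.1 -42.2] [-2.98  0.01  0.  ]
57 ((530.931396484375, -275.624755859375), (26.056726455688477, 25.364023208618164), 11.672013282775879) [ 0.51967588 -0.33975413] [ 0.54445199 -0.26177216]
```

Emit:
arm_command([
  [10, 0, -4, -42, 0, 0, 0],
  [10, 0, -4, -42, -3, 0, 0],
  [10, 40, 0, 0, -3, 0, 0],
  [10, 35, 0, 0, 0, 0, 0],
  [10, 0, 0, 0, 0, 0, 0],
])

```text
clock: 12.18
position: [0.4199, -0.3559, 0.4021]
ee_rot: [-1.332, 1.123, 1.341]
force: [0.1, -0.1, -2.5]
width: 0.233
```

Emit:
arm_command([
  [10, 0, 0, 0, 0, 0, 0],
  [10, 0, 0, 0, 0, 0, 0],
])

```text
clock: 12.42
position: [0.4207, -0.3571, 0.4059]
ee_rot: [-1.338, 1.121, 1.334]
force: [-0.4, 0.8, -1.9]
width: 0.236
```

```bash
python3 - <<'E'
from h import *
st();plan([.4210,-.3563,.245],100)
for c in("scene","top"):
    im=get_image(c);save(im,"h_%s.png"%c,(130,220,250,330) if c=="scene" else (300,150,420,260),5)
    for t in ["hook_nose","plug_eye","plug","hook_seat"]:
        print(c,t,[(np.round(d["point"],4).tolist(),round(d["p"],2)) for d in pinpoint(c,t)[:2]])
    P=cloud(im);m=(abs(P[...,2]-.231)<.006)&(abs(P[...,0]-.485)<.05)&(abs(P[...,1]+.345)<.03)&(P[...,0]>.455)
    q=P[m];print(len(q),q.min(0) if len(q) else "",q.max(0) if len(q) else "",cv2.minEnclosingCircle(q[:,:2].astype(np.float32)*1000) if len(q)>4 else"")
E
```

```text
t 12.43 g [ 0.4211 -0.3573  0.2469] th 99.96 xdir [ 0.002 -0.001 -1.   ] F [-0.4  0.8 -1.9] w 21.7 q [ 0.28  0.32  0.43  1.78 -0.15  1.07  2.51]
rows 1 total d [ 1.9 -0.4  0.7] turn [-0.04 -0.11  0.12] per row d(if no turn) [ 1.9 -0.4  0.7] [-0.04 -0.11  0.12]
scene hook_nose [([0.4823, -0.3423, 0.1903], 0.7), ([0.454, 0.1269, 0.001], 0.57)]
scene plug_eye [([0.529, -0.3383, 0.0012], 0.65), ([0.4849, -0.344, 0.2299], 0.61)]
scene plug [([0.422, -0.359, 0.1904], 0.53), ([0.5373, 0.3549, 0.1012], 0.52)]
scene hook_seat [([0.5016, -0.3406, 0.1391], 0.9)]
111 [ 0.45601377 -0.36496239  0.22694843] [ 0.50431654 -0.32481028  0.23692606] ((479.459228515625, -347.2828063964844), 24.915241241455078)
top hook_nose [([0.4803, -0.3422, 0.1918], 0.74)]
top plug_eye [([0.4828, -0.3449, 0.2284], 0.63), ([0.6634, 0.0949, 0.0073], 0.57)]
top plug [([0.5816, 0.0795, -0.0014], 0.63)]
top hook_seat [([0.5051, -0.3437, 0.1434], 0.57), ([0.5249, -0.3403, -0.0041], 0.4)]
73 [ 0.46707755 -0.3677363   0.22976547] [ 0.50588887 -0.32664517  0.23693413] ((485.3750305175781, -347.137451171875), 20.603490829467773)
```

```bash
python3 - <<'E'
from h import *
u=np.array([np.cos(np.radians(10)),np.sin(np.radians(10))]);n=np.array([.4850,-.3450])
for c in("scene","top"):
    im=get_image(c);P=cloud(im);f=im["frame"].astype(int)
    d=P[...,:2]-n;a=d@u*1000-40;b=d@np.array([-u[1],u[0]])*1000;z=P[...,2]*1000
    m=(z>120)&(z<218)&(a>-55)&(a<8)&(abs(b)<22)
    v,w=np.nonzero(m)
    for i in range(len(v)):
        y,x=v[i],w[i];
        if (z[y,x]<222): print(c,x,y,"a%.1f b%.1f z%.1f"%(a[y,x],b[y,x],z[y,x]),f[y,x]) if i%3==0 else 0
E
```

```text
scene 175 250 a3.2 b21.1 z209.7 [146 119  71]
scene 176 251 a7.5 b19.0 z211.7 [183 135  30]
scene 156 253 a-40.2 b-1.9 z197.2 [107 102  96]
scene 173 253 a2.6 b12.0 z209.2 [161 123  54]
scene 156 254 a-41.2 b-2.0 z190.7 [96 92 86]
scene 159 254 a-32.6 b-0.5 z195.5 [103  78  66]
scene 162 254 a-28.6 b5.3 z188.1 [144  94  70]
scene 173 254 a4.3 b9.4 z210.0 [170 125  31]
scene 157 255 a-38.2 b-2.8 z189.0 [82 79 74]
scene 160 255 a-29.6 b-1.1 z193.6 [143  71  39]
scene 163 255 a-21.6 b1.0 z196.8 [159  84  46]
scene 169 255 a-1.4 b0.8 z215.6 [136 117  89]
scene 172 255 a1.0 b8.4 z203.1 [140 106  46]
scene 156 256 a-42.7 b-3.0 z179.3 [98 94 85]
scene 159 256 a-36.5 b0.9 z177.5 [91 57 43]
scene 162 256 a-22.9 b-2.1 z195.8 [168  74  27]
scene 165 256 a-17.1 b2.1 z192.9 [167  81  38]
scene 168 256 a-2.3 b-2.4 z215.2 [140 102  73]
scene 171 256 a4.4 b0.6 z215.4 [122 104  81]
scene 157 257 a-39.7 b-3.6 z177.5 [80 77 71]
scene 163 257 a-21.4 b-1.3 z189.7 [153  79  44]
scene 166 257 a-12.2 b-0.4 z196.5 [173  76  20]
scene 169 257 a-0.0 b-2.5 z211.6 [110  90  78]
scene 172 257 a6.6 b0.8 z211.4 [16
[... 2778 characters left out ...]
0 195 a-4.2 b-2.1 z140.3 [88 80 73]
top 377 195 a-15.6 b-4.4 z196.4 [188 110  58]
top 370 196 a-6.3 b-3.7 z133.3 [102  90  80]
top 368 197 a-7.7 b1.5 z128.1 [104  91  53]
top 368 198 a-11.0 b2.5 z129.0 [130 101  46]
top 369 199 a-15.0 b1.0 z131.8 [99 92 89]
top 369 200 a-18.3 b2.1 z133.1 [132 124 119]
top 369 201 a-21.2 b2.3 z131.6 [129 123 121]
top 369 202 a-23.4 b0.6 z124.3 [153 130  88]
top 378 202 a-35.8 b-5.2 z188.9 [122 114 107]
top 372 203 a-29.6 b-3.6 z137.8 [153 132 107]
top 371 204 a-32.5 b1.0 z140.3 [123 116 112]
top 374 204 a-37.4 b1.1 z168.5 [104  88  64]
top 372 205 a-37.3 b1.9 z150.4 [85 84 77]
top 375 205 a-41.4 b0.5 z173.5 [69 67 63]
top 373 206 a-41.7 b1.9 z157.7 [70 67 65]
```

View pics/h_scene.png

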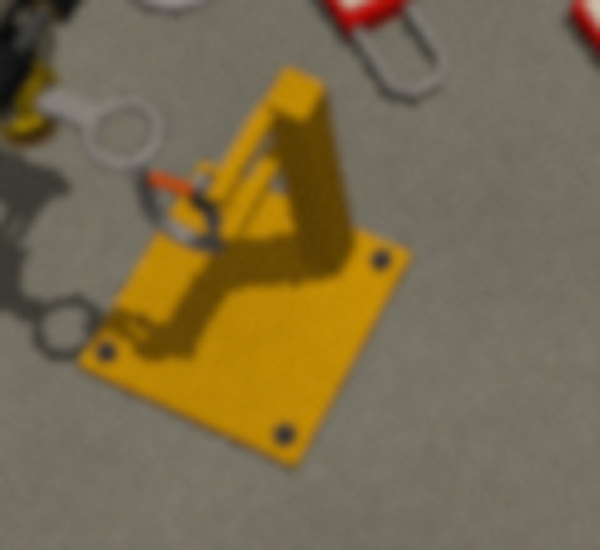

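Emit:
arm_command([
  [10, 20, 0, 1, 0, 0, 0],
  [10, 15, 0, 0, 0, 0, 0],
  [10, 15, 0, 0, 0, 0, 0],
  [10, 0, 0, 0, 0, 0, 0],
  [10, 0, 0, 0, 0, 0, 0],
])

```text
clock: 13.65
position: [0.4197, -0.356, 0.3543]
ee_rot: [-1.335, 1.123, 1.336]
force: [-1.2, 0.6, -2.3]
width: 0.239
```

Emit:
arm_command([
  [10, 15, 0, 0, 0, 0, 0],
  [10, 10, 0, 0, 0, 0, 0],
  [10, 8, 0, 0, 0, 0, 0],
  [10, 0, 0, 0, 0, 0, 0],
  [10, 0, 0, 0, 0, 0, 0],
])

```text
clock: 14.28
position: [0.4202, -0.3559, 0.3214]
ee_rot: [-1.336, 1.122, 1.336]
force: [-0.2, 0.0, -2.3]
width: 0.235
```

```bash
python3 - <<'E'
from h import *
st()
im=get_image("scene");save(im,"h2.png",(130,220,250,330),5)
E
```

```text
t 14.28 g [ 0.4202 -0.356   0.1624] th 99.94 xdir [ 0. -0. -1.] F [-0.2  0.  -2.3] w 21.6 q [ 0.31  0.41  0.4   1.88 -0.2   0.88  2.56]
```

View pics/h2.png

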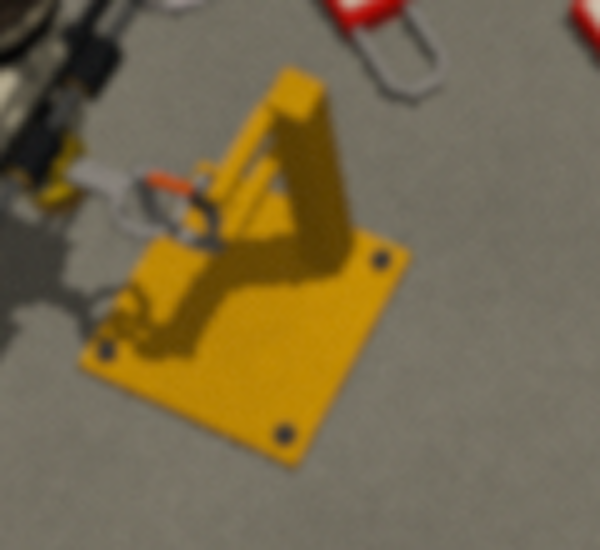

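Emit:
arm_command([
  [10, 7, 0, 0, 0, 0, 0],
  [10, 5, 2, 0, 0, 0, 0],
  [10, 0, 0, 0, 0, 0, 0],
])

```text
clock: 14.7
position: [0.4183, -0.3561, 0.309]
ee_rot: [-1.336, 1.122, 1.336]
force: [0.3, 0.5, -2.0]
width: 0.235
```

Emit:
arm_command([
  [40, 0, 0, 0, 0, 0, 0],
  [50, 0, 0, 0, 0, 0, 0],
  [60, 0, 0, 0, 0, 0, 0],
  [60, 0, 0, 0, 0, 0, 0],
  [60, 0, 0, 0, 0, 0, 0],
])

```text
clock: 15.32
position: [0.4181, -0.3562, 0.3093]
ee_rot: [-1.336, 1.122, 1.336]
force: [0.4, -0.7, 0.4]
width: 0.649
```

Emit:
arm_command([
  [60, -30, 0, 0, 0, 0, 0],
  [60, -60, 0, 0, 0, 0, 0],
  [60, -60, 0, 0, 0, 0, 0],
  [60, 0, 0, 0, 0, 0, 0],
  [60, 0, 0, 0, 0, 0, 0],
])

```text
clock: 15.95
position: [0.4179, -0.3559, 0.459]
ee_rot: [-1.336, 1.122, 1.336]
force: [-0.1, 0.9, -1.3]
width: 0.653
```

```bash
python3 - <<'E'
from h import *
st()
im=get_image("scene");save(im,"h3.png",(130,220,250,330),5)
for t in ["plug_eye","plug"]+["lock0","crown0","cap"]:
  print(t,[(np.round(d["point"],4).tolist(),round(d["p"],2)) for d in pinpoint("scene",t)[:8]])
E
```

```text
t 15.95 g [ 0.418  -0.3559  0.3   ] th 99.95 xdir [ 0.  0. -1.] F [-0.1  0.9 -1.3] w 59.9 q [ 0.26  0.27  0.45  1.71 -0.13  1.19  2.49]
plug_eye [([0.4486, 0.0087, -0.0003], 0.46)]
plug []
lock0 [([0.4433, -0.1252, 0.0001], 0.9), ([0.5869, 0.0805, 0.0009], 0.86), ([0.7828, 0.3905, -0.0013], 0.77), ([0.578, -0.0549, 0.0016], 0.62), ([0.4496, 0.0065, -0.0], 0.56), ([0.2789, 0.3872, -0.0033], 0.55), ([0.3206, 0.2074, -0.0014], 0.5), ([0.5367, 0.3608, -0.0037], 0.32)]
crown0 [([0.5299, 0.0187, 0.0124], 0.9), ([0.6506, -0.08, 0.0127], 0.81), ([0.2266, 0.3295, 0.0096], 0.8), ([0.486, -0.3464, 0.1898], 0.73), ([0.6592, 0.0945, 0.0092], 0.72), ([0.378, 0.1629, 0.0139], 0.59), ([0.5383, 0.3615, -0.0045], 0.57), ([0.7099, 0.3704, 0.0121], 0.53)]
cap [([0.4564, 0.1288, 0.0043], 0.5), ([0.5407, 0.3614, -0.0041], 0.5), ([0.4998, -0.3411, 0.141], 0.43)]
```

View pics/h3.png

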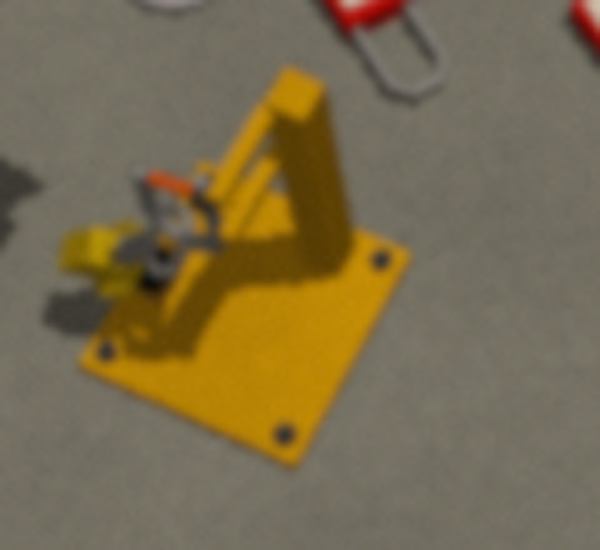

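```bash
cat >> h.py <<'E'
def locks(im,s=None,z0=.024,reg=None):
    "red padlock bodies: top-face rect + shackle direction"
    P=cloud(im,s);f=im["frame"].astype(np.uint8)
    hsv=cv2.cvtColor(f,cv2.COLOR_RGB2HSV)
    top=(abs(P[...,2]-z0)<.004)
    n,L,S,_=cv2.connectedComponentsWithStats(top.astype(np.uint8))
    out=[]
    for i in range(1,n):
        if S[i,4]<40: continue
        m=L==i;q=P[m][:,:2]*1000;c,(w,h),a=cv2.minAreaRect(q.astype(np.float32))
        col=f[m].mean(0)
        if not(35<max(w,h)<60 and min(w,h)>30) or col[2]>col[0]: continue
        c=np.array(c);m2=(abs(P[...,2]-.0135)<.005);p2=P[...,:2]*1000
        d=np.hypot(*(np.moveaxis(p2,-1,0)-c[:,None,None]));k=m2&(d>36)&(d<86)
        dirn=(p2[k].mean(0)-c) if k.any() else np.array([0,0]);y=np.degrees(np.arctan2(dirn[1],dirn[0]))
        cand=a+90*np.arange(-2,4);yb=cand[np.argmin(abs((cand-y+180)%360-180))];out.append((c,yb))
        print("lock c",c.round(1),"size",round(w,1),round(h,1),"yaw rect",round(yb%360,1),"yaw shackle",round(y,1),k.sum(),"col",col.round(0))
    return out
E
python3 - <<'E'
from h import *
plan([.40,-.13,.25],70)
locks(get_image("top"));print();locks(get_image("scene"))
E
```

```text
rows 4 total d [ 49.5 -21.3 225.7] turn [29.94  0.04 -0.1 ] per row d(if no turn) [12.4 -5.3 56.4] [ 7.49  0.01 -0.02]
lock c [783.3  33.8] size 38.0 54.7 yaw rect 262.9 yaw shackle -91.7 91 col [170. 149.  67.]
lock c [585.3  76.6] size 45.8 46.8 yaw rect 12.6 yaw shackle 0.4 69 col [209. 122. 108.]
lock c [581.7 -52.2] size 47.1 49.0 yaw rect 342.1 yaw shackle -2.3 78 col [209. 122. 108.]
lock c [450.5   7.6] size 44.9 47.5 yaw rect 1.4 yaw shackle 2.5 57 col [212. 130. 116.]
lock c [ 441.6 -126.9] size 46.9 46.3 yaw rect 336.8 yaw shackle -22.4 60 col [208. 124. 110.]

lock c [449.7   9.6] size 47.4 49.8 yaw rect 5.6 yaw shackle 5.1 70 col [180. 118. 104.]
lock c [584.   77.1] size 45.0 49.2 yaw rect 13.1 yaw shackle 5.2 88 col [181. 118. 105.]
lock c [ 441.  -127.1] size 48.4 47.4 yaw rect 335.5 yaw shackle -22.7 72 col [180. 116. 102.]
lock c [579.6 -51.4] size 48.6 46.5 yaw rect 339.4 yaw shackle -9.6 84 col [179. 116. 102.]
```

Emit:
arm_command([
  [70, 0, -5, 56, 0, 0, 0],
  [70, 0, -5, 56, 8, 0, 0],
  [70, 20, 3, 56, 8, 0, 0],
  [70, 20, 12, 52, 8, 0, 0],
  [70, 10, 0, 0, 9, 0, 0],
])

```text
clock: 16.98
position: [0.3967, -0.1316, 0.4083]
ee_rot: [-0.907, 1.373, 0.911]
force: [-0.9, -1.3, 0.9]
width: 0.764
```

Emit:
arm_command([
  [70, 0, 0, 0, 0, 0, 0],
  [70, 0, 0, 0, 0, 0, 0],
])

```text
clock: 17.23
position: [0.3975, -0.1359, 0.4096]
ee_rot: [-0.91, 1.372, 0.909]
force: [-0.6, -0.5, -0.0]
width: 0.762
```

```bash
python3 - <<'E'
from h import *
s=st();im=get_image("wrist")
for c,y in locks(im,s): plan([c[0]/1000,c[1]/1000,.022],y%360+90 if y%360<180 else y%360-270,s)
E
```

```text
t 17.23 g [ 0.3976 -0.1359  0.2506] th 67.07 xdir [ 0.001 -0.    -1.   ] F [-0.6 -0.5 -0. ] w 70.0 q [-0.12  0.08  0.35  2.05 -0.03  1.01  1.42]
lock c [448.3   9.9] size 45.3 47.6 yaw rect 5.3 yaw shackle 5.7 454 col [247. 162. 156.]
lock c [ 438.9 -124.7] size 47.0 44.4 yaw rect 337.1 yaw shackle -25.6 402 col [248. 160. 155.]
lock c [582.8  78.3] size 46.3 47.8 yaw rect 12.6 yaw shackle -27.4 288 col [245. 157. 152.]
rows 5 total d [228.6  10.2 154.1] turn [-2.823e+01 -1.000e-02  4.000e-02] per row d(if no turn) [45.7  2.  30.8] [-5.65 -0.    0.01]
rows 4 total d [228.7 -33.6  26.4] turn [-0.04 -0.    0.04] per row d(if no turn) [57.2 -8.4  6.6] [-0.01 -0.    0.01]
rows 7 total d [228.7 -87.1 269.4] turn [-3.551e+01 -1.000e-02  4.000e-02] per row d(if no turn) [ 32.7 -12.4  38.5] [-5.07 -0.    0.01]
```

Emit:
arm_command([
  [70, 0, -34, 26, 0, 0, 0],
  [70, 60, 0, 0, 0, 0, 0],
  [70, 60, 0, 0, 0, 0, 0],
  [70, 55, 0, 0, 0, 0, 0],
  [70, 30, 0, 0, 0, 0, 0],
])

```text
clock: 17.9
position: [0.4383, -0.1253, 0.202]
ee_rot: [-0.908, 1.375, 0.91]
force: [0.1, 0.5, -0.1]
width: 0.764
```

Emit:
arm_command([
  [70, 15, 0, 0, 0, 0, 0],
  [70, 6, 0, 0, 0, 0, 0],
  [70, 0, 0, 0, 0, 0, 0],
])

```text
clock: 18.27
position: [0.4392, -0.1249, 0.1838]
ee_rot: [-0.908, 1.372, 0.907]
force: [-0.0, 0.6, 0.2]
width: 0.764
```

```bash
python3 -c "
from h import *
st();plan([.440,-.1255,.023],67)"
```

```text
t 18.27 g [ 0.4394 -0.1249  0.0248] th 66.95 xdir [ 0.001 -0.    -1.   ] F [-0.   0.6  0.2] w 70.1 q [-0.01  0.51  0.23  2.21 -0.26  0.45  1.59]
rows 1 total d [ 1.8 -1.  -0.2] turn [-0.05  0.02  0.07] per row d(if no turn) [ 1.8 -1.  -0.2] [-0.05  0.02  0.07]
```

Emit:
arm_command([
  [70, 2, -1, 0, 0, 0, 0],
  [40, 0, 0, 0, 0, 0, 0],
  [40, 0, 0, 0, 0, 0, 0],
  [40, 0, 0, 0, 0, 0, 0],
  [40, 0, 0, 0, 0, 0, 0],
])

```text
clock: 18.9
position: [0.4397, -0.1251, 0.1815]
ee_rot: [-0.908, 1.373, 0.908]
force: [-0.6, 0.9, 6.4]
width: 0.52
```

Emit:
arm_command([
  [40, -20, 0, 0, 0, 0, 0],
  [40, -60, 0, 0, 0, 0, 0],
  [40, -60, 0, 0, 0, 0, 0],
  [40, -60, 0, 0, 0, 0, 0],
  [40, -50, 0, 0, 0, 0, 0],
])

```text
clock: 19.52
position: [0.4392, -0.125, 0.4334]
ee_rot: [-0.908, 1.372, 0.907]
force: [1.0, 1.3, -1.1]
width: 0.52
```

```bash
python3 -c "
from h import *
s=st();plan([.4075,-.3585,.262],99.5)"
```

```text
t 19.52 g [ 0.4393 -0.125   0.2744] th 66.94 xdir [ 0.001  0.    -1.   ] F [ 1.   1.3 -1.1] w 47.7 q [-0.18  0.12  0.38  1.94 -0.05  1.08  1.4 ]
rows 4 total d [  12.4  -62.3 -227.2] turn [-3.256e+01  1.000e-02  5.000e-02] per row d(if no turn) [  3.1 -15.6 -56.8] [-8.14  0.    0.01]
```

```bash
python3 -c "
from h import *
s=st();plan([.425,-.3556,.245],100)"
```

```text
t 19.52 g [ 0.4393 -0.125   0.2744] th 66.94 xdir [ 0.001  0.    -1.   ] F [ 1.   1.3 -1.1] w 47.7 q [-0.18  0.12  0.38  1.94 -0.05  1.08  1.4 ]
rows 4 total d [  29.4  -77.3 -217.7] turn [-3.306e+01  1.000e-02  5.000e-02] per row d(if no turn) [  7.3 -19.3 -54.4] [-8.26  0.    0.01]
```

Emit:
arm_command([
  [40, 0, -19, -54, 0, 0, 0],
  [40, 0, -19, -54, 0, 0, 0],
  [40, 0, -19, -55, 0, 0, 0],
  [40, 0, -20, -55, 0, 0, 0],
  [40, 0, 0, 0, -9, 0, 0],
])

```text
clock: 20.15
position: [0.4232, -0.3602, 0.4307]
ee_rot: [-1.024, 1.32, 1.023]
force: [0.1, 0.3, -2.0]
width: 0.517
```

Emit:
arm_command([
  [40, 15, 0, 0, -8, 0, 0],
  [40, 15, 0, 0, -8, 0, 0],
  [40, 0, 0, 0, -8, 0, 0],
  [40, 0, 0, 0, 0, 0, 0],
  [40, 0, 0, 0, 0, 0, 0],
])

```text
clock: 20.78
position: [0.425, -0.3558, 0.4012]
ee_rot: [-1.333, 1.124, 1.334]
force: [-0.3, 0.5, -1.7]
width: 0.519
```

```bash
cat >> h.py <<'E'
U=np.array([np.cos(np.radians(10)),np.sin(np.radians(10))]);N=np.array([.4850,-.3450])
def hookframe(P):
    d=P[...,:2]-N;return d@U*1000-40,d@np.array([-U[1],U[0]])*1000,P[...,2]*1000
def hover(zc):
    "shackle seen at height zc (mm): extents in hook frame; kinematic crown too"
    s=st();M=R.from_rotvec(s["ee_rot"]).as_matrix();g=np.array(s["position"])+.159*M[:,0]
    x=-M[:,1] if (-M[:,1])[0]>0 else M[:,1]
    c=g+x*.077;a,b,z=hookframe(c);print("kin crown a %.1f b %.1f z %.1f"%(a,b,z-10.5))
    for c in("top","scene"):
        a,b,z=hookframe(cloud(get_image(c)));m=(abs(z-zc)<9)&(a>-70)&(a<0)&(abs(b)<28)
        if m.sum()>5:
            A,B=a[m],b[m];e=A>np.max(A)-9;print(c,m.sum(),"a max %.1f (2nd %.1f) -> bar %.1f; b min %.1f max %.1f mid tip %.1f"%(A.max(),np.sort(A)[-4],A.max()-3.5,B.min(),B.max(),B[e].mean()),"z",np.median(z[m]).round(1))
    print("to a=-24,b=0 from kin: tool y/z axes:",(-M[:,1]).round(2),M[:,2].round(2))
E
python3 -c "
from h import *
hover(236);plan([.425,-.3556,.245],100)"
```

```text
t 20.77 g [ 0.425  -0.3558  0.2422] th 99.76 xdir [-0.  0. -1.] F [-0.3  0.5 -1.7] w 47.7 q [ 0.3   0.33  0.4   1.78 -0.15  1.06  2.49]
kin crown a -23.9 b -0.5 z 231.7
top 79 a max -18.1 (2nd -19.0) -> bar -21.6; b min -21.8 max 19.7 mid tip -0.8 z 234.9
scene 130 a max -18.0 (2nd -20.5) -> bar -21.5; b min -20.5 max 23.0 mid tip -0.3 z 234.5
to a=-24,b=0 from kin: tool y/z axes: [ 0.99  0.17 -0.  ] [-0.17  0.99  0.  ]
rows 1 total d [-2.7  0.1  0.2] turn [-0.17 -0.    0.01] per row d(if no turn) [-2.7  0.1  0.2] [-0.17 -0.    0.01]
```

Emit:
arm_command([
  [40, 20, 1, 0, 0, 0, 0],
  [40, 15, 0, 0, 0, 0, 0],
  [40, 15, 0, 0, 0, 0, 0],
  [40, 15, 0, 0, 0, 0, 0],
  [40, 10, 0, 0, 0, 0, 0],
])

```text
clock: 21.5
position: [0.424, -0.3558, 0.325]
ee_rot: [-1.335, 1.122, 1.337]
force: [0.3, 0.1, -2.1]
width: 0.52
```

Emit:
arm_command([
  [40, 8, 0, 0, 0, 0, 0],
  [40, 0, 0, 0, 0, 0, 0],
  [40, 0, 0, 0, 0, 0, 0],
])

```text
clock: 21.88
position: [0.4243, -0.3561, 0.3185]
ee_rot: [-1.336, 1.122, 1.335]
force: [-0.0, 0.2, -1.6]
width: 0.519
```

```bash
python3 - <<'E'
from h import *
st()
im=get_image("scene");save(im,"h4.png",(130,220,250,330),5)
E
```

```text
t 21.88 g [ 0.4244 -0.3561  0.1595] th 99.94 xdir [ 0. -0. -1.] F [-0.   0.2 -1.6] w 47.6 q [ 0.33  0.42  0.37  1.88 -0.19  0.88  2.54]
```

View pics/h4.png

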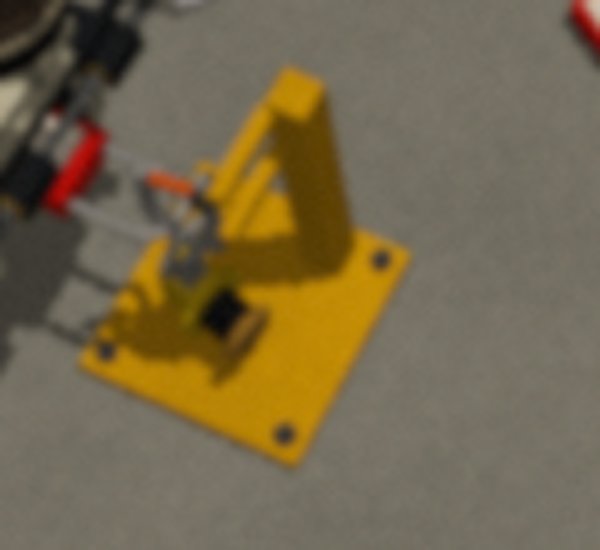

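```bash
python3 - <<'E'
from h import *
for i in range(6):
    im=get_image("scene");P=cloud(im);f=im["frame"].astype(int)
    a,b,z=hookframe(P);m=(z>20)&(z<110)&(abs(a+20)<80)&(abs(b)<35)
    print(arm.observe()["clock"],m.sum(),"a %.1f b %.1f z %.1f"%(a[m].mean(),b[m].mean(),z[m].mean()))
E
```

```text
21.975 248 a -11.9 b -5.7 z 64.5
22.025 237 a -12.7 b -3.8 z 64.3
22.075 229 a -13.6 b -2.5 z 63.8
22.125 220 a -14.2 b -1.1 z 63.9
22.175 227 a -14.6 b -1.4 z 63.6
22.225 231 a -13.8 b -2.8 z 63.3
```

Emit:
arm_command([
  [40, 5, 0, 0, 0, 0, 0],
  [70, 0, 0, 0, 0, 0, 0],
  [75, 0, 0, 0, 0, 0, 0],
  [75, 0, 0, 0, 0, 0, 0],
  [75, 0, 0, 0, 0, 0, 0],
])

```text
clock: 22.85
position: [0.4242, -0.356, 0.3133]
ee_rot: [-1.336, 1.122, 1.336]
force: [-0.2, 0.4, -0.4]
width: 0.812
```

Emit:
arm_command([
  [75, -40, 0, 0, 0, 0, 0],
  [75, -60, 0, 0, 0, 0, 0],
  [75, -50, 0, 0, 0, 0, 0],
  [75, 0, 0, 0, 0, 0, 0],
])

```text
clock: 23.35
position: [0.4245, -0.3568, 0.4673]
ee_rot: [-1.342, 1.121, 1.329]
force: [0.0, 0.3, 0.3]
width: 0.819
```

```bash
cat >> h.py <<'E'
def hang():
    im=get_image("scene");P=cloud(im);f=im["frame"].astype(int);a,b,z=hookframe(P)
    red=(f[...,0]>90)&(f[...,1]<70)&(f[...,2]<70)&(abs(a+20)<120)&(abs(b)<90)&(z>15)
    org=(f[...,0]>120)&(f[...,1]<100)&(f[...,2]<60)&(f[...,1]>50)&(abs(b)<10)&(a>-45)&(a<0)&(z>160)
    print("red",red.sum(),"a %.0f b %.0f z %.0f..%.0f"%(a[red].mean(),b[red].mean(),z[red].min(),z[red].max()) if red.any() else "")
    if org.any(): print("gate",org.sum(),"a %.0f..%.0f z %.0f..%.0f"%(a[org].min(),a[org].max(),z[org].min(),z[org].max()))
E
python3 - <<'E'
from h import *
s=st();hang();hang();locks(get_image("top"))
plan([.545,-.05,.25],70.5)
E
```

```text
t 23.35 g [ 0.4255 -0.3575  0.3084] th 99.93 xdir [ 0.007 -0.004 -1.   ] F [0.  0.3 0.3] w 75.2 q [ 0.28  0.27  0.42  1.68 -0.12  1.2   2.47]
red 222 a 14 b 36 z 15..205
gate 23 a -29..-2 z 192..212
red 255 a 4 b 31 z 15..206
gate 23 a -30..-3 z 191..210
lock c [782.4  30.3] size 46.8 40.9 yaw rect 278.8 yaw shackle -77.7 76 col [169. 148.  67.]
lock c [587.3  76.5] size 51.1 47.3 yaw rect 13.7 yaw shackle -1.9 68 col [209. 124. 110.]
lock c [581.5 -52.5] size 47.5 46.6 yaw rect 339.8 yaw shackle -7.2 71 col [208. 121. 108.]
lock c [450.7   7.7] size 44.6 47.5 yaw rect 1.0 yaw shackle 4.6 60 col [210. 125. 112.]
rows 6 total d [  53.5 -172.1  280.1] turn [29.45  0.05 -0.06] per row d(if no turn) [  8.9 -28.7  46.7] [ 4.91  0.01 -0.01]
```

```bash
python3 - <<'E'
from h import *
plan([.41,.005,.25],94.5)
E
```

```text
rows 7 total d [ 53.6 -48.6 357.6] turn [ 5.45  0.06 -0.05] per row d(if no turn) [ 7.7 -6.9 51.1] [ 0.78  0.01 -0.01]
```

Emit:
arm_command([
  [75, 0, -7, 51, 0, 0, 0],
  [75, 0, -7, 51, 0, 0, 0],
  [75, 0, -7, 51, 0, 0, 0],
  [75, 0, -7, 51, 0, 0, 0],
  [75, 20, -7, 51, 0, 0, 0],
])

```text
clock: 24.12
position: [0.4143, -0.097, 0.4426]
ee_rot: [-1.336, 1.122, 1.336]
force: [1.4, 0.6, -0.7]
width: 0.815
```

Emit:
arm_command([
  [70, 20, -7, 51, 0, 0, 0],
  [70, 14, -7, 51, 0, 0, 0],
  [70, 0, 0, 0, 5.5, 0, 0],
  [70, 0, 0, 0, 0, 0, 0],
  [70, 0, 0, 0, 0, 0, 0],
])

```text
clock: 24.75
position: [0.4106, 0.0035, 0.4087]
ee_rot: [-1.266, 1.172, 1.267]
force: [0.9, 0.1, 0.1]
width: 0.762
```

```bash
python3 - <<'E'
from h import *
s=st();im=get_image("wrist")
for c,y in locks(im,s): plan([c[0]/1000,c[1]/1000,.023],y%360+90 if y%360<180 else y%360-270,s)
E
```

```text
t 24.75 g [0.4105 0.0035 0.2497] th 94.49 xdir [-0.001 -0.    -1.   ] F [0.9 0.1 0.1] w 69.9 q [-0.25  0.07  0.12  2.06 -0.01  1.01  1.52]
lock c [448.7  10.1] size 45.5 47.8 yaw rect 5.8 yaw shackle 5.6 391 col [249. 162. 157.]
rows 4 total d [226.6 -38.7   3.6] turn [-1.27 -0.01 -0.06] per row d(if no turn) [56.7 -9.7  0.9] [-0.32 -0.   -0.02]
```

Emit:
arm_command([
  [70, 0, -39, 4, -1, 0, 0],
  [70, 60, 0, 0, 0, 0, 0],
  [70, 60, 0, 0, 0, 0, 0],
  [70, 55, 0, 0, 0, 0, 0],
  [70, 30, 0, 0, 0, 0, 0],
])

```text
clock: 25.42
position: [0.4485, 0.0104, 0.2018]
ee_rot: [-1.278, 1.165, 1.281]
force: [0.4, 0.6, 0.2]
width: 0.761
```

Emit:
arm_command([
  [70, 15, 0, 0, 0, 0, 0],
  [70, 6, 0, 0, 0, 0, 0],
  [70, 0, 0, 0, 0, 0, 0],
  [40, 0, 0, 0, 0, 0, 0],
  [40, 0, 0, 0, 0, 0, 0],
])

```text
clock: 26.05
position: [0.4496, 0.0112, 0.1839]
ee_rot: [-1.279, 1.162, 1.278]
force: [0.9, 0.0, 0.5]
width: 0.597
```

Emit:
arm_command([
  [40, 0, 0, 0, 0, 0, 0],
  [40, 0, 0, 0, 0, 0, 0],
])

```text
clock: 26.3
position: [0.4496, 0.0111, 0.1837]
ee_rot: [-1.279, 1.162, 1.278]
force: [-0.6, -0.8, 5.6]
width: 0.52
```

```bash
python3 - <<'E'
from h import *
st()
E
```

```text
t 26.3 g [0.4497 0.0111 0.0247] th 95.44 xdir [ 0.001  0.    -1.   ] F [-0.6 -0.8  5.6] w 47.7 q [-0.2   0.49  0.08  2.21 -0.09  0.44  1.61]
```

Emit:
arm_command([
  [40, -20, 0, 0, 0, 0, 0],
  [40, -60, 0, 0, 0, 0, 0],
  [40, -60, 0, 0, 0, 0, 0],
  [40, -60, 0, 0, 0, 0, 0],
  [40, -50, 0, 0, 0, 0, 0],
])

```text
clock: 26.92
position: [0.4488, 0.0111, 0.4357]
ee_rot: [-1.279, 1.161, 1.278]
force: [1.5, 0.8, -1.7]
width: 0.52
```

```bash
python3 - <<'E'
from h import *
st();plan([.4245,-.3558,.245],100)
E
```

```text
t 26.93 g [0.449  0.0112 0.2767] th 95.45 xdir [ 0.001  0.    -1.   ] F [ 1.5  0.8 -1.7] w 47.7 q [-0.27  0.11  0.14  1.94 -0.02  1.09  1.54]
rows 7 total d [  31.5   59.1 -362.9] turn [-4.55  0.01  0.09] per row d(if no turn) [  4.5   8.4 -51.8] [-0.65  0.    0.01]
```

Emit:
arm_command([
  [40, 0, 8, -52, 0, 0, 0],
  [40, 0, 8, -52, 0, 0, 0],
  [40, 0, 8, -52, 0, 0, 0],
  [40, 0, 8, -52, 0, 0, 0],
  [40, 0, 9, -52, 0, 0, 0],
])

```text
clock: 27.55
position: [0.4326, -0.2529, 0.4332]
ee_rot: [-1.279, 1.162, 1.279]
force: [0.5, -0.6, -1.3]
width: 0.519
```

Emit:
arm_command([
  [40, 0, 9, -52, 0, 0, 0],
  [40, 0, 9, -51, -4.5, 0, 0],
  [40, 30, 0, 0, 0, 0, 0],
  [40, 0, 0, 0, 0, 0, 0],
  [40, 0, 0, 0, 0, 0, 0],
])

```text
clock: 28.18
position: [0.4254, -0.3552, 0.4038]
ee_rot: [-1.336, 1.121, 1.337]
force: [0.8, -0.1, -0.7]
width: 0.517
```

```bash
python3 - <<'E'
from h import *
hover(234);plan([.4245,-.3558,.245],100);hang()
E
```

```text
t 28.18 g [ 0.4254 -0.3551  0.2448] th 100.01 xdir [ 0.  0. -1.] F [ 0.8 -0.1 -0.7] w 47.5 q [ 0.3   0.33  0.4   1.77 -0.14  1.07  2.49]
kin crown a -23.4 b 0.4 z 234.3
top 79 a max -18.9 (2nd -20.5) -> bar -22.4; b min -20.3 max 20.2 mid tip -0.2 z 235.3
scene 132 a max -19.6 (2nd -20.5) -> bar -23.1; b min -19.4 max 23.2 mid tip 0.9 z 234.9
to a=-24,b=0 from kin: tool y/z axes: [0.98 0.17 0.  ] [-0.17  0.98  0.  ]
rows 1 total d [ 0.3  1.1 -0.3] turn [ 0.02 -0.04  0.07] per row d(if no turn) [ 0.3  1.1 -0.3] [ 0.02 -0.04  0.07]
red 382 a -21 b 22 z 15..249
gate 23 a -30..-3 z 190..210
```

Emit:
arm_command([
  [40, 20, 1, 0, 0, 0, 0],
  [40, 15, 0, 0, 0, 0, 0],
  [40, 15, 0, 0, 0, 0, 0],
  [40, 15, 0, 0, 0, 0, 0],
  [40, 10, 0, 0, 0, 0, 0],
])

```text
clock: 28.95
position: [0.4239, -0.3558, 0.327]
ee_rot: [-1.335, 1.122, 1.337]
force: [-0.8, 1.7, -0.1]
width: 0.524
```

Emit:
arm_command([
  [40, 7, 0, 0, 0, 0, 0],
  [40, 0, 0, 0, 0, 0, 0],
  [40, 0, 0, 0, 0, 0, 0],
])

```text
clock: 29.32
position: [0.4241, -0.3562, 0.3215]
ee_rot: [-1.336, 1.122, 1.335]
force: [-0.3, 0.0, -0.9]
width: 0.519
```

```bash
python3 - <<'E'
from h import *
st();hang()
im=get_image("scene");save(im,"h5.png",(130,220,250,330),5)
E
```

```text
t 29.32 g [ 0.4242 -0.3562  0.1625] th 99.94 xdir [ 0. -0. -1.] F [-0.3  0.  -0.9] w 47.6 q [ 0.33  0.42  0.37  1.87 -0.19  0.89  2.54]
red 355 a -17 b 24 z 16..204
gate 20 a -30..-1 z 190..214
```

View pics/h5.png

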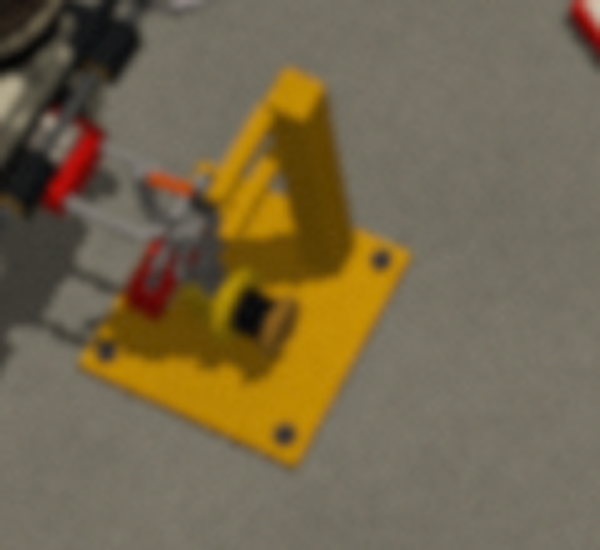

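Emit:
arm_command([
  [40, 4, 0, 0, 0, 0, 0],
  [70, 0, 0, 0, 0, 0, 0],
  [75, 0, 0, 0, 0, 0, 0],
  [75, 0, 0, 0, 0, 0, 0],
  [75, 0, 0, 0, 0, 0, 0],
])

```text
clock: 30.05
position: [0.4241, -0.356, 0.3173]
ee_rot: [-1.336, 1.122, 1.336]
force: [-0.3, -0.3, -0.6]
width: 0.812
```

Emit:
arm_command([
  [75, -40, 0, 0, 0, 0, 0],
  [75, -60, 0, 0, 0, 0, 0],
  [75, -50, 0, 0, 0, 0, 0],
  [75, 0, 0, 0, 0, 0, 0],
])

```text
clock: 30.55
position: [0.4244, -0.3569, 0.4713]
ee_rot: [-1.342, 1.121, 1.329]
force: [-0.7, -0.6, -1.0]
width: 0.814
```

```bash
python3 - <<'E'
from h import *
s=st();hang();locks(get_image("top"))
plan([.54,-.05,.25],70.5)
E
```

```text
t 30.55 g [ 0.4254 -0.3575  0.3123] th 99.93 xdir [ 0.007 -0.004 -1.   ] F [-0.7 -0.6 -1. ] w 74.7 q [ 0.28  0.27  0.42  1.68 -0.12  1.21  2.47]
red 306 a -4 b 23 z 15..209
gate 21 a -29..-3 z 191..211
lock c [783.   30.2] size 46.0 41.5 yaw rect 279.0 yaw shackle -93.0 85 col [167. 148.  71.]
lock c [585.5  76.3] size 47.0 47.6 yaw rect 12.6 yaw shackle 11.9 51 col [208. 124. 110.]
lock c [581.3 -52.2] size 46.9 46.0 yaw rect 338.9 yaw shackle -18.3 52 col [210. 122. 109.]
rows 6 total d [  58.3 -167.1  281.2] turn [29.45 -0.    0.04] per row d(if no turn) [  9.7 -27.9  46.9] [ 4.91 -0.    0.01]
```

Emit:
arm_command([
  [75, 0, -28, 47, 0, 0, 0],
  [75, 0, -28, 47, 0, 0, 0],
  [75, 0, -28, 47, 0, 0, 0],
  [75, 0, -28, 47, 0, 0, 0],
  [75, 20, -28, 47, 0, 0, 0],
])

```text
clock: 31.28
position: [0.5218, -0.0986, 0.4465]
ee_rot: [-1.336, 1.122, 1.336]
force: [1.0, -1.3, -0.9]
width: 0.816
```

Emit:
arm_command([
  [70, 20, -27, 46, 10, 0, 0],
  [70, 18, 0, 0, 10, 0, 0],
  [70, 0, 0, 0, 9.5, 0, 0],
  [70, 0, 0, 0, 0, 0, 0],
  [70, 0, 0, 0, 0, 0, 0],
])

```text
clock: 31.9
position: [0.5398, -0.0504, 0.4086]
ee_rot: [-0.956, 1.351, 0.957]
force: [-0.7, 0.1, 0.7]
width: 0.763
```

```bash
python3 - <<'E'
from h import *
s=st();im=get_image("wrist")
for c,y in locks(im,s): plan([c[0]/1000,c[1]/1000,.023],y%360+90 if y%360<180 else y%360-270,s)
E
```

```text
t 31.9 g [ 0.5397 -0.0504  0.2496] th 70.64 xdir [-0.001 -0.    -1.   ] F [-0.7  0.1  0.7] w 70.0 q [-0.26  0.3   0.33  1.79 -0.11  1.07  1.34]
lock c [583.1  78.3] size 45.4 47.8 yaw rect 12.9 yaw shackle 12.9 442 col [248. 162. 157.]
lock c [579.2 -50. ] size 47.3 45.1 yaw rect 340.5 yaw shackle -20.5 384 col [249. 160. 155.]
rows 5 total d [226.6   1.7 135.9] turn [-3.222e+01 -1.000e-02 -6.000e-02] per row d(if no turn) [45.3  0.3 27.2] [-6.44 -0.   -0.01]
rows 4 total d [226.6 -37.2  13.6] turn [ 0.11 -0.02 -0.05] per row d(if no turn) [56.6 -9.3  3.4] [ 0.03 -0.01 -0.01]
```

Emit:
arm_command([
  [70, 0, -37, 13, 0, 0, 0],
  [70, 60, 0, 0, 0, 0, 0],
  [70, 60, 0, 0, 0, 0, 0],
  [70, 55, 0, 0, 0, 0, 0],
  [70, 30, 0, 0, 0, 0, 0],
])

```text
clock: 32.58
position: [0.5782, -0.0506, 0.2014]
ee_rot: [-0.954, 1.353, 0.958]
force: [-0.4, 0.1, 1.0]
width: 0.763
```

Emit:
arm_command([
  [70, 15, 0, 0, 0, 0, 0],
  [70, 6, 0, 0, 0, 0, 0],
  [70, 0, 0, 0, 0, 0, 0],
  [40, 0, 0, 0, 0, 0, 0],
  [40, 0, 0, 0, 0, 0, 0],
])

```text
clock: 33.2
position: [0.5796, -0.0504, 0.1841]
ee_rot: [-0.955, 1.35, 0.954]
force: [0.2, -0.5, 0.5]
width: 0.595
```

Emit:
arm_command([
  [40, 0, 0, 0, 0, 0, 0],
  [40, 0, 0, 0, 0, 0, 0],
])

```text
clock: 33.45
position: [0.5795, -0.0505, 0.1838]
ee_rot: [-0.954, 1.351, 0.954]
force: [-0.7, 0.3, 5.6]
width: 0.521
```

```bash
python3 - <<'E'
from h import *
st()
E
```

```text
t 33.45 g [ 0.5796 -0.0505  0.0248] th 70.45 xdir [ 0.001  0.    -1.   ] F [-0.7  0.3  5.6] w 47.8 q [-0.17  0.64  0.24  1.9  -0.24  0.63  1.45]
```

Emit:
arm_command([
  [40, -20, 0, 0, 0, 0, 0],
  [40, -60, 0, 0, 0, 0, 0],
  [40, -60, 0, 0, 0, 0, 0],
  [40, -60, 0, 0, 0, 0, 0],
  [40, -50, 0, 0, 0, 0, 0],
])

```text
clock: 34.08
position: [0.5789, -0.0506, 0.4356]
ee_rot: [-0.954, 1.351, 0.954]
force: [0.0, 1.1, -1.8]
width: 0.524
```

Emit:
arm_command([
  [40, 0, 6, -48, 0, 0, 0],
  [40, 0, 6, -49, 0, 0, 0],
  [40, 0, 6, -49, 0, 0, 0],
  [40, 0, 6, -49, 0, 0, 0],
  [40, 0, 6, -48, 0, 0, 0],
])

```text
clock: 34.7
position: [0.4685, -0.2706, 0.4331]
ee_rot: [-0.954, 1.351, 0.954]
force: [0.3, -0.2, -1.0]
width: 0.523
```

Emit:
arm_command([
  [40, 0, 6, -48, 0, 0, 0],
  [40, 0, 6, -48, -10, 0, 0],
  [40, 15, 0, 0, -10, 0, 0],
  [40, 15, 0, 0, -9.5, 0, 0],
  [40, 0, 0, 0, 0, 0, 0],
])

```text
clock: 35.33
position: [0.4256, -0.3557, 0.4021]
ee_rot: [-1.333, 1.123, 1.337]
force: [-0.3, -0.2, -2.0]
width: 0.52
```

Emit:
arm_command([
  [40, 0, 0, 0, 0, 0, 0],
])

```text
clock: 35.45
position: [0.4262, -0.3559, 0.4036]
ee_rot: [-1.333, 1.124, 1.333]
force: [0.9, 0.1, -0.5]
width: 0.52
```

```bash
python3 - <<'E'
from h import *
hover(234);plan([.424,-.3558,.245],100);hang()
E
```

```text
t 35.45 g [ 0.4263 -0.3559  0.2446] th 99.73 xdir [ 0. -0. -1.] F [ 0.9  0.1 -0.5] w 47.7 q [ 0.32  0.33  0.37  1.77 -0.13  1.07  2.48]
kin crown a -22.7 b -0.9 z 234.1
top 81 a max -17.9 (2nd -18.6) -> bar -21.4; b min -22.4 max 19.0 mid tip -1.8 z 235.2
scene 133 a max -18.6 (2nd -20.3) -> bar -22.1; b min -21.0 max 21.6 mid tip -1.0 z 234.7
to a=-24,b=0 from kin: tool y/z axes: [0.99 0.17 0.  ] [-0.17  0.99 -0.  ]
rows 1 total d [-0.1  2.4  0.5] turn [-0.18 -0.04  0.04] per row d(if no turn) [-0.1  2.4  0.5] [-0.18 -0.04  0.04]
red 444 a -24 b 17 z 15..248
gate 19 a -27..-2 z 192..212
```

Emit:
arm_command([
  [40, 20, 2, 1, 0, 0, 0],
  [40, 15, 0, 0, 0, 0, 0],
  [40, 15, 0, 0, 0, 0, 0],
  [40, 15, 0, 0, 0, 0, 0],
  [40, 9, 0, 0, 0, 0, 0],
])

```text
clock: 36.22
position: [0.4239, -0.3551, 0.328]
ee_rot: [-1.335, 1.122, 1.337]
force: [0.1, 0.0, -0.8]
width: 0.522
```

Emit:
arm_command([
  [40, 5, 0, 0, 0, 0, 0],
  [40, 0, 0, 0, 0, 0, 0],
  [40, 0, 0, 0, 0, 0, 0],
])

```text
clock: 36.6
position: [0.4242, -0.3554, 0.3246]
ee_rot: [-1.336, 1.122, 1.335]
force: [-0.0, -0.3, -1.7]
width: 0.517
```

```bash
python3 - <<'E'
from h import *
st();hang()
im=get_image("scene");a,b,z=hookframe(cloud(im));f=im["frame"]
m=(a>-45)&(a<6)&(abs(b)<8)&(z>125)&(z<190)
v,u=np.nonzero(m);print(sorted([(round(a[y,x]),round(z[y,x]),round(b[y,x])) for y,x in zip(v,u)])[::2])
E
```

```text
t 36.6 g [ 0.4243 -0.3555  0.1656] th 99.94 xdir [ 0.001 -0.    -1.   ] F [-0.  -0.3 -1.7] w 47.4 q [ 0.34  0.41  0.35  1.87 -0.18  0.89  2.52]
red 400 a -21 b 19 z 16..227
gate 20 a -30..-3 z 189..210
[(-44, 145, -2), (-43, 187, 5), (-41, 170, -3), (-40, 142, -4), (-39, 153, -3), (-39, 171, -3), (-38, 157, 2), (-38, 168, -4), (-38, 181, -5), (-37, 142, -3), (-37, 145, 2), (-37, 163, 2), (-37, 169, -1), (-37, 186, -1), (-36, 138, -1), (-36, 153, -2), (-35, 188, 2), (-34, 179, -2), (-30, 190, -2), (-27, 132, 3), (-27, 155, 8), (-27, 157, 4), (-26, 140, -6), (-26, 156, -8), (-25, 133, -6), (-25, 155, 5), (-24, 137, 3), (-24, 153, 4), (-23, 137, -3), (-23, 153, 1), (-22, 152, -1), (-22, 157, -4), (-21, 132, -3), (-21, 137, -2), (-21, 155, 4), (-20, 133, 6), (-20, 140, -7), (-18, 134, -3), (-17, 138, 2), (-16, 138, 6), (-15, 134, -1), (-15, 138, -6), (-14, 132, 6), (-13, 132, -5), (-13, 138, 1), (-12, 131, 2), (-10, 127, -2), (-6, 133, -3), (-3, 150, -3), (-1, 144, -3), (-1, 165, -4), (-1, 183, -3), (0, 151, -2), (1, 148, -1), (1, 178, -3), (2, 165, -2), (3, 143, 0), (3, 166, 1), (3, 178, -2), (3, 185, 1), (4, 165, -1), (5, 164, 6), (6, 166, -4)]
```

Emit:
arm_command([
  [40, 6, 0, 0, 0, 0, 0],
  [70, 0, 0, 0, 0, 0, 0],
  [75, 0, 0, 0, 0, 0, 0],
  [75, 0, 0, 0, 0, 0, 0],
  [75, 0, 0, 0, 0, 0, 0],
])

```text
clock: 37.33
position: [0.4241, -0.3553, 0.3183]
ee_rot: [-1.336, 1.122, 1.336]
force: [-0.5, 0.7, -0.2]
width: 0.813
```

Emit:
arm_command([
  [75, -40, 0, 0, 0, 0, 0],
  [75, -60, 0, 0, 0, 0, 0],
  [75, -50, 0, 0, 0, 0, 0],
  [75, 0, 0, 0, 0, 0, 0],
])

```text
clock: 37.83
position: [0.4244, -0.3561, 0.4724]
ee_rot: [-1.342, 1.121, 1.329]
force: [0.4, -0.3, -0.7]
width: 0.816
```

```bash
python3 - <<'E'
from h import *
s=st();hang();locks(get_image("top"))
plan([.545,.07,.25],103)
E
```

```text
t 37.83 g [ 0.4254 -0.3567  0.3134] th 99.93 xdir [ 0.007 -0.004 -1.   ] F [ 0.4 -0.3 -0.7] w 74.9 q [ 0.3   0.27  0.39  1.67 -0.11  1.21  2.46]
red 419 a -19 b 15 z 15..205
gate 21 a -30..-3 z 186..208
lock c [781.3  29.6] size 49.3 41.1 yaw rect 279.0 yaw shackle -49.2 98 col [170. 149.  64.]
lock c [585.4  76.4] size 45.5 48.1 yaw rect 13.7 yaw shackle 15.5 53 col [209. 127. 113.]
rows 8 total d [  59.3 -192.7  397.8] turn [-3.05 -0.01  0.04] per row d(if no turn) [  7.4 -24.1  49.7] [-0.38 -0.    0.01]
```

Emit:
arm_command([
  [75, 0, -24, 50, 0, 0, 0],
  [75, 0, -24, 50, 0, 0, 0],
  [75, 0, -24, 50, 0, 0, 0],
  [75, 0, -24, 50, 0, 0, 0],
  [75, 0, -24, 50, 0, 0, 0],
])

```text
clock: 38.55
position: [0.4989, -0.0864, 0.4666]
ee_rot: [-1.334, 1.124, 1.338]
force: [1.0, -0.7, -0.3]
width: 0.814
```

Emit:
arm_command([
  [70, 20, -24, 50, 0, 0, 0],
  [70, 20, -24, 50, 0, 0, 0],
  [70, 18, -24, 48, -3, 0, 0],
  [70, 0, 0, 0, 0, 0, 0],
  [70, 0, 0, 0, 0, 0, 0],
])

```text
clock: 39.17
position: [0.5441, 0.0695, 0.4088]
ee_rot: [-1.373, 1.097, 1.375]
force: [-0.8, -1.1, 0.0]
width: 0.765
```

```bash
python3 - <<'E'
from h import *
s=st();im=get_image("wrist")
for c,y in locks(im,s): plan([c[0]/1000,c[1]/1000,.023],y%360+90 if y%360<180 else y%360-270,s)
E
```

```text
t 39.17 g [0.5436 0.0693 0.2498] th 102.93 xdir [-0.003 -0.001 -1.   ] F [-0.8 -1.1  0. ] w 70.3 q [-0.32  0.31  0.12  1.76 -0.04  1.08  1.61]
lock c [582.6  78.5] size 44.8 47.0 yaw rect 12.7 yaw shackle 12.8 386 col [249. 162. 157.]
lock c [784.   30.7] size 37.9 43.9 yaw rect 193.1 yaw shackle -177.1 28 col [242. 230. 149.]
rows 4 total d [226.7 -40.2   0.3] turn [ 0.27 -0.03 -0.16] per row d(if no turn) [ 56.7 -10.    0.1] [ 0.07 -0.01 -0.04]
rows 18 total d [ 226.2 -225.8  -91.3] turn [ 1.7979e+02 -2.6000e-01  4.0000e-02] per row d(if no turn) [ 12.6 -12.5  -5.1] [ 9.99 -0.01  0.  ]
```

Emit:
arm_command([
  [70, 0, -40, 0, 0, 0, 0],
  [70, 60, 0, 0, 0, 0, 0],
  [70, 60, 0, 0, 0, 0, 0],
  [70, 55, 0, 0, 0, 0, 0],
  [70, 30, 0, 0, 0, 0, 0],
])

```text
clock: 39.85
position: [0.5823, 0.0767, 0.2027]
ee_rot: [-1.371, 1.098, 1.373]
force: [0.6, 0.3, 0.5]
width: 0.761
```

Emit:
arm_command([
  [70, 15, 0, 0, 0, 0, 0],
  [70, 6, 0, 0, 0, 0, 0],
  [70, 0, 0, 0, 0, 0, 0],
  [40, 0, 0, 0, 0, 0, 0],
  [40, 0, 0, 0, 0, 0, 0],
])

```text
clock: 40.48
position: [0.5837, 0.079, 0.1852]
ee_rot: [-1.374, 1.092, 1.373]
force: [-0.9, -0.7, 0.3]
width: 0.594
```

Emit:
arm_command([
  [40, 0, 0, 0, 0, 0, 0],
  [40, 0, 0, 0, 0, 0, 0],
])

```text
clock: 40.72
position: [0.5837, 0.0789, 0.1849]
ee_rot: [-1.374, 1.093, 1.373]
force: [-1.4, -0.6, 5.9]
width: 0.517
```

```bash
python3 - <<'E'
from h import *
st();plan([.424,-.3558,.245],100)
E
```

```text
t 40.73 g [0.5838 0.0789 0.0259] th 102.94 xdir [ 0.001  0.    -1.   ] F [-1.4 -0.6  5.9] w 47.5 q [-0.28  0.64  0.09  1.87 -0.09  0.64  1.65]
rows 9 total d [-219.4  252.8 -387.9] turn [ 2.94 -0.    0.06] per row d(if no turn) [-24.4  28.1 -43.1] [ 0.33 -0.    0.01]
```

Emit:
arm_command([
  [40, -20, 0, 0, 0, 0, 0],
  [40, -60, 0, 0, 0, 0, 0],
  [40, -60, 0, 0, 0, 0, 0],
  [40, -60, 0, 0, 0, 0, 0],
  [40, -50, 0, 0, 0, 0, 0],
])

```text
clock: 41.35
position: [0.5831, 0.0789, 0.4367]
ee_rot: [-1.374, 1.093, 1.373]
force: [0.7, -0.1, -2.2]
width: 0.516
```

Emit:
arm_command([
  [40, 0, 32, -48, 0, 0, 0],
  [40, 0, 32, -48, 0, 0, 0],
  [40, 0, 32, -48, 0, 0, 0],
  [40, 0, 32, -49, 0, 0, 0],
  [40, 0, 32, -49, 0, 0, 0],
])

```text
clock: 41.98
position: [0.4806, -0.1943, 0.4342]
ee_rot: [-1.374, 1.093, 1.374]
force: [0.7, -1.0, -0.3]
width: 0.521
```

Emit:
arm_command([
  [40, 0, 32, -49, 0, 0, 0],
  [40, 0, 31, -49, 0, 0, 0],
  [40, 0, 31, -48, 3, 0, 0],
  [40, 30, 0, 0, 0, 0, 0],
  [40, 0, 0, 0, 0, 0, 0],
])

```text
clock: 42.6
position: [0.4219, -0.3557, 0.4023]
ee_rot: [-1.331, 1.123, 1.34]
force: [-0.4, 0.2, -1.2]
width: 0.521
```

Emit:
arm_command([
  [40, 0, 0, 0, 0, 0, 0],
  [40, 0, 0, 0, 0, 0, 0],
])

```text
clock: 42.85
position: [0.4235, -0.3556, 0.4052]
ee_rot: [-1.338, 1.121, 1.336]
force: [-0.6, 0.7, -0.8]
width: 0.519
```

```bash
python3 - <<'E'
from h import *
hover(234);plan([.424,-.3558,.245],100);hang()
im=get_image("scene");a,b,z=hookframe(cloud(im))
m=(a>-35)&(a<-8)&(abs(b)<8)&(z>125)&(z<190)
v,u=np.nonzero(m);print(sorted([(round(a[y,x]),round(z[y,x])) for y,x in zip(v,u)]))
E
```

```text
t 42.85 g [ 0.4237 -0.3557  0.2462] th 100.04 xdir [ 0.001 -0.    -1.   ] F [-0.6  0.7 -0.8] w 47.7 q [ 0.34  0.32  0.35  1.77 -0.12  1.07  2.48]
kin crown a -25.2 b 0.2 z 235.8
top 79 a max -20.1 (2nd -21.5) -> bar -23.6; b min -21.9 max 20.8 mid tip -1.1 z 235.8
scene 126 a max -21.6 (2nd -22.7) -> bar -25.1; b min -19.5 max 23.2 mid tip 0.1 z 234.6
to a=-24,b=0 from kin: tool y/z axes: [0.98 0.17 0.  ] [-0.17  0.98 -0.  ]
rows 1 total d [ 1.  -0.7 -0.2] turn [ 0.01 -0.04  0.06] per row d(if no turn) [ 1.  -0.7 -0.2] [ 0.01 -0.04  0.06]
red 543 a -32 b 13 z 15..248
gate 21 a -30..-2 z 190..213
[(-35, 141), (-34, 141), (-34, 142), (-34, 143), (-32, 143), (-32, 146), (-31, 145), (-31, 146), (-30, 137), (-30, 140), (-30, 144), (-29, 137), (-29, 137), (-29, 139), (-29, 140), (-29, 144), (-29, 150), (-28, 138), (-28, 142), (-28, 145), (-28, 149), (-28, 189), (-27, 138), (-26, 135), (-26, 135), (-26, 139), (-26, 141), (-25, 135), (-25, 140), (-25, 140), (-24, 133), (-24, 133), (-24, 137), (-23, 138), (-23, 139), (-22, 134), (-22, 136), (-22, 137), (-22, 138), (-22, 189), (-21, 133), (-21, 134), (-20, 133), (-20, 133), (-20, 136), (-19, 136), (-19, 141), (-18, 133), (-18, 135), (-17, 136), (-16, 140), (-15, 136), (-15, 137), (-15, 137), (-15, 139), (-13, 135), (-13, 136), (-13, 139), (-12, 133), (-12, 139), (-12, 140), (-11, 132), (-11, 134), (-11, 138), (-11, 139), (-9, 135)]
```

Emit:
arm_command([
  [40, 20, -1, 0, 0, 0, 0],
  [40, 15, 0, 0, 0, 0, 0],
  [40, 15, 0, 0, 0, 0, 0],
  [40, 15, 0, 0, 0, 0, 0],
  [40, 9, 0, 0, 0, 0, 0],
])

```text
clock: 43.68
position: [0.4236, -0.3558, 0.329]
ee_rot: [-1.335, 1.122, 1.337]
force: [0.1, -0.0, -0.6]
width: 0.519
```

Emit:
arm_command([
  [40, 5, 0, 0, 0, 0, 0],
  [40, 0, 0, 0, 0, 0, 0],
  [40, 0, 0, 0, 0, 0, 0],
])

```text
clock: 44.05
position: [0.4239, -0.3561, 0.3256]
ee_rot: [-1.336, 1.122, 1.335]
force: [-0.2, 0.8, -0.7]
width: 0.518
```

```bash
python3 - <<'E'
from h import *
st();hang()
im=get_image("scene");a,b,z=hookframe(cloud(im))
m=(a>-32)&(a<-8)&(abs(b)<8)&(z>125)&(z<190)
v,u=np.nonzero(m);print(sorted([(round(a[y,x]),round(z[y,x])) for y,x in zip(v,u)])[::2])
E
```

```text
t 44.05 g [ 0.424  -0.3562  0.1666] th 99.94 xdir [ 0.001 -0.    -1.   ] F [-0.2  0.8 -0.7] w 47.6 q [ 0.36  0.41  0.33  1.87 -0.16  0.89  2.51]
red 499 a -28 b 15 z 15..206
gate 20 a -30..-2 z 190..211
[(-30, 153), (-29, 140), (-28, 156), (-27, 155), (-27, 158), (-26, 136), (-26, 140), (-26, 155), (-25, 137), (-25, 152), (-24, 130), (-24, 134), (-24, 150), (-23, 137), (-23, 141), (-23, 156), (-22, 136), (-22, 157), (-21, 135), (-20, 131), (-19, 136), (-18, 132), (-17, 135), (-15, 137), (-15, 138), (-14, 132), (-13, 137), (-12, 135), (-12, 142), (-10, 133), (-10, 140), (-9, 138)]
```

Emit:
arm_command([
  [40, 6, 0, 0, 0, 0, 0],
  [70, 0, 0, 0, 0, 0, 0],
  [75, 0, 0, 0, 0, 0, 0],
  [75, 0, 0, 0, 0, 0, 0],
  [75, 0, 0, 0, 0, 0, 0],
])

```text
clock: 44.78
position: [0.4238, -0.356, 0.3193]
ee_rot: [-1.336, 1.122, 1.336]
force: [-0.4, -0.7, 0.1]
width: 0.815
```

Emit:
arm_command([
  [75, -40, 0, 0, 0, 0, 0],
  [75, -60, 0, 0, 0, 0, 0],
  [75, -50, 0, 0, 0, 0, 0],
  [75, 0, 0, 0, 0, 0, 0],
])

```text
clock: 45.28
position: [0.4241, -0.3568, 0.4734]
ee_rot: [-1.342, 1.121, 1.329]
force: [0.1, 0.4, -0.7]
width: 0.815
```

```bash
python3 - <<'E'
from h import *
s=st();hang()
im=get_image("scene");save(im,"h6.png",(120,180,300,330),4)
P=cloud(get_image("top"));m=(P[...,2]>.057)&(P[...,2]<.063)&(abs(P[...,0]-.457)<.04)&(abs(P[...,1]-.128)<.04)
print("cap top",m.sum(),cv2.minAreaRect(P[m][:,:2].astype(np.float32)*1000))
plan([.42,.12,.25],100)
E
```

```text
t 45.27 g [ 0.4252 -0.3574  0.3144] th 99.93 xdir [ 0.007 -0.004 -1.   ] F [ 0.1  0.4 -0.7] w 74.8 q [ 0.32  0.27  0.37  1.67 -0.1   1.22  2.45]
red 520 a -24 b 12 z 16..205
gate 21 a -31..-2 z 188..212
cap top 52 ((459.0177001953125, 128.26524353027344), (20.38411521911621, 35.44708251953125), 82.85635375976562)
rows 8 total d [ 59.7 -78.8 469.1] turn [-0.05  0.06 -0.05] per row d(if no turn) [ 7.5 -9.8 58.6] [-0.01  0.01 -0.01]
```

View pics/h6.png

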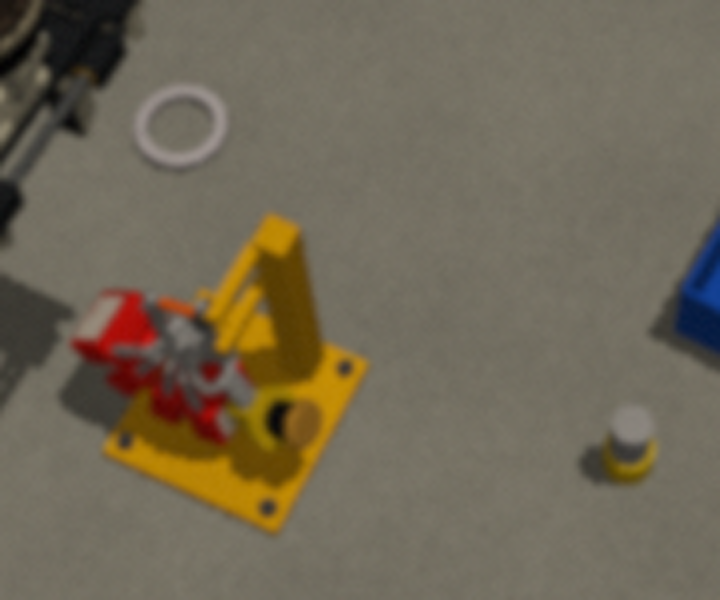

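Emit:
arm_command([
  [70, 0, -10, 58, 0, 0, 0],
  [70, 0, -10, 58, 0, 0, 0],
  [70, 0, -10, 58, 0, 0, 0],
  [70, 0, -10, 58, 0, 0, 0],
  [70, 0, -10, 58, 0, 0, 0],
])

```text
clock: 46.05
position: [0.4222, -0.0597, 0.4679]
ee_rot: [-1.335, 1.124, 1.338]
force: [1.3, 0.1, 0.5]
width: 0.764
```

Emit:
arm_command([
  [60, 20, -10, 58, 0, 0, 0],
  [60, 20, -10, 58, 0, 0, 0],
  [60, 20, -10, 58, 10, 0, 0],
  [60, 0, 0, 0, 7, 0, 0],
  [60, 0, 0, 0, 0, 0, 0],
])

```text
clock: 46.68
position: [0.4224, 0.108, 0.4102]
ee_rot: [-1.135, 1.258, 1.136]
force: [-0.2, -0.6, 0.6]
width: 0.653
```

Emit:
arm_command([
  [60, 0, 0, 0, 0, 0, 0],
])

```text
clock: 46.8
position: [0.4228, 0.1071, 0.4111]
ee_rot: [-1.135, 1.256, 1.135]
force: [0.1, 0.3, 0.4]
width: 0.656
```

```bash
python3 - <<'E'
from h import *
s=st();im=get_image("wrist");P=cloud(im,s);f=im["frame"].astype(int)
m=(P[...,2]>.057)&(P[...,2]<.063)&(abs(P[...,0]-.457)<.045)&(abs(P[...,1]-.128)<.04)
r=cv2.minAreaRect(P[m][:,:2].astype(np.float32)*1000);print("cap top",m.sum(),r)
a=r[2] if r[1][0]>r[1][1] else r[2]-90
plan([r[0][0]/1000,r[0][1]/1000,.056],a+90,s)
E
```

```text
t 46.8 g [0.4227 0.107  0.2521] th 84.23 xdir [-0.001 -0.001 -1.   ] F [0.1 0.3 0.4] w 60.2 q [-0.35  0.12 -0.02  1.99  0.    1.03  1.1 ]
cap top 512 ((456.1343994140625, 130.48263549804688), (21.465017318725586, 35.812252044677734), 82.33220672607422)
rows 4 total d [196.1 -30.9  26.8] turn [ 1.9  -0.05 -0.05] per row d(if no turn) [49.  -7.7  6.7] [ 0.48 -0.01 -0.01]
```

Emit:
arm_command([
  [60, 0, -31, 27, 2, 0, 0],
  [60, 60, 0, 0, 0, 0, 0],
  [60, 60, 0, 0, 0, 0, 0],
  [60, 45, 0, 0, 0, 0, 0],
  [60, 20, 0, 0, 0, 0, 0],
])

```text
clock: 47.48
position: [0.4558, 0.1304, 0.2244]
ee_rot: [-1.108, 1.274, 1.109]
force: [-0.1, -0.4, 0.5]
width: 0.652
```

Emit:
arm_command([
  [60, 10, 0, 0, 0, 0, 0],
  [60, 0, 0, 0, 0, 0, 0],
  [60, 0, 0, 0, 0, 0, 0],
])

```text
clock: 47.85
position: [0.457, 0.1315, 0.2176]
ee_rot: [-1.108, 1.269, 1.107]
force: [-0.6, -1.4, 0.6]
width: 0.652
```

```bash
python3 -c "
from h import *
st();plan([.4561,.1305,.056],82.3)"
```

```text
t 47.85 g [0.4573 0.1315 0.0586] th 82.14 xdir [ 0.002  0.    -1.   ] F [-0.6 -1.4  0.6] w 59.8 q [-0.37  0.46 -0.03  2.13  0.02  0.56  1.02]
rows 1 total d [ 2.6  0.8 -1.1] turn [-0.16  0.04  0.1 ] per row d(if no turn) [ 2.6  0.8 -1.1] [-0.16  0.04  0.1 ]
```

Emit:
arm_command([
  [60, 2, 1, -1, 0, 0, 0],
  [30, 0, 0, 0, 0, 0, 0],
  [10, 0, 0, 0, 0, 0, 0],
  [10, 0, 0, 0, 0, 0, 0],
  [10, 0, 0, 0, 0, 0, 0],
])

```text
clock: 48.48
position: [0.4554, 0.1306, 0.2147]
ee_rot: [-1.108, 1.271, 1.108]
force: [-0.1, -0.4, -0.3]
width: 0.27
```

Emit:
arm_command([
  [10, 0, 0, 0, 0, 0, 0],
  [10, -20, 0, 0, 0, 0, 0],
  [10, -60, 0, 0, 0, 0, 0],
  [10, -60, 0, 0, 0, 0, 0],
  [10, -40, 0, 0, 0, 0, 0],
])

```text
clock: 49.1
position: [0.4554, 0.1306, 0.3973]
ee_rot: [-1.108, 1.269, 1.106]
force: [0.7, 0.8, -2.1]
width: 0.232
```

```bash
python3 -c "
from h import *
st();plan([.5397,.3586,.235],82.1)"
```

```text
t 49.1 g [0.4557 0.1307 0.2383] th 82.14 xdir [ 0.002  0.001 -1.   ] F [ 0.7  0.8 -2.1] w 21.3 q [-0.37  0.2  -0.02  1.94  0.01  1.    1.04]
rows 5 total d [  3.7 -52.4 237.4] turn [0.04 0.06 0.12] per row d(if no turn) [  0.7 -10.5  47.5] [0.01 0.01 0.02]
```

Emit:
arm_command([
  [10, 0, -11, 47, 0, 0, 0],
  [10, 0, -11, 47, 0, 0, 0],
  [10, 0, -10, 47, 0, 0, 0],
  [10, 0, -10, 48, 0, 0, 0],
  [10, 0, -10, 48, 0, 0, 0],
])

```text
clock: 49.72
position: [0.5396, 0.3596, 0.3942]
ee_rot: [-1.108, 1.272, 1.107]
force: [0.6, 0.7, -1.4]
width: 0.237
```

Emit:
arm_command([
  [10, 0, 0, 0, 0, 0, 0],
  [10, 0, 0, 0, 0, 0, 0],
  [10, 0, 0, 0, 0, 0, 0],
])

```text
clock: 50.1
position: [0.5394, 0.357, 0.3946]
ee_rot: [-1.107, 1.272, 1.106]
force: [0.0, 0.2, -0.7]
width: 0.236
```

```bash
python3 - <<'E'
from h import *
s=st();plan([.539,.3585,.195],82.1)
im=get_image("wrist");P=cloud(im,s);z=P[...,2];save(im,"w6.png",scale=1.5)
m=(z>.067)&(z<.072)&(np.hypot(P[...,0]-.54,P[...,1]-.36)<.13);q=P[m][:,:2].astype(np.float32)*1000;print(m.sum(),cv2.minAreaRect(q))
# fit circles to collar top (z .118) and socket mouth (.124)
from scipy.optimize import least_squares
m=(abs(z-.118)<.004)&(np.hypot(P[...,0]-.54,P[...,1]-.36)<.04);print(m.sum(),P[m].min(0),P[m].max(0))
m=(z>.166)&(z<.2)&(np.hypot(P[...,0]-s["position"][0],P[...,1]-s["position"][1])<.03);print("cap pts",m.sum(),P[m].min(0),P[m].max(0))
E
```

```text
t 50.1 g [0.5394 0.3569 0.2356] th 82.06 xdir [-0.    -0.001 -1.   ] F [ 0.   0.2 -0.7] w 21.6 q [-0.62  0.48 -0.06  1.52  0.03  1.14  0.74]
rows 1 total d [40.6  0.6  1.5] turn [-0.04 -0.06  0.01] per row d(if no turn) [40.6  0.6  1.5] [-0.04 -0.06  0.01]
14885 ((539.4871826171875, 358.5873107910156), (167.85763549804688, 167.22003173828125), 7.287370681762695)
971 [0.51023437 0.32883475 0.11404287] [0.56278223 0.3883327  0.1219693 ]
cap pts 237 [0.52385651 0.3443506  0.18157514] [0.53412879 0.37262718 0.18795304]
```

View pics/w6.png

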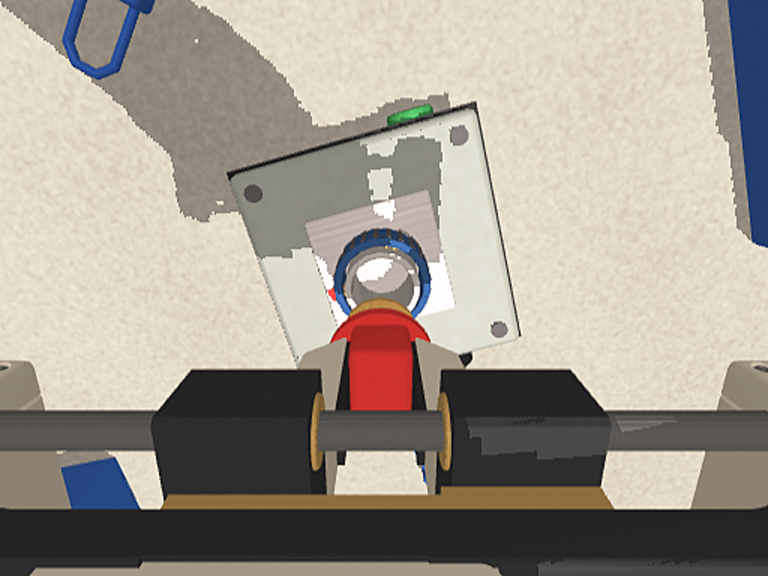

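Emit:
arm_command([
  [10, 20, 0.5, 1.5, 0, 0, 0],
  [10, 18, 0, 0, 0, 0, 0],
  [10, 12, 0, 0, 0, 0, 0],
  [10, 0, 0, 0, 0, 0, 0],
  [10, 0, 0, 0, 0, 0, 0],
])

```text
clock: 50.78
position: [0.5392, 0.3599, 0.3451]
ee_rot: [-1.108, 1.27, 1.107]
force: [0.3, 0.7, -0.5]
width: 0.239
```

```bash
python3 -c "
from h import *
st();plan([.5392,.3585,.152],82.1)"
```

```text
t 50.77 g [0.5393 0.3599 0.1861] th 82.14 xdir [ 0.001  0.    -1.   ] F [ 0.3  0.7 -0.5] w 21.9 q [-0.63  0.52 -0.07  1.58  0.04  1.04  0.73]
rows 1 total d [34.1 -0.1 -1.4] turn [0.04 0.02 0.03] per row d(if no turn) [34.1 -0.1 -1.4] [0.04 0.02 0.03]
```

Emit:
arm_command([
  [10, 4, 0, -1.4, 0, 0, 0],
  [10, 5, 0, 0, 0, 0, 0],
  [10, 5, 0, 0, 0, 0, 0],
  [10, 0, 0, 0, 0, 0, 0],
])

```text
clock: 51.28
position: [0.5387, 0.3583, 0.33]
ee_rot: [-1.108, 1.272, 1.108]
force: [-0.6, 0.3, -1.7]
width: 0.235
```

```bash
python3 -c "
from h import *
st();plan([.5392,.3585,.152],82.1)"
```

```text
t 51.27 g [0.5386 0.3582 0.171 ] th 82.14 xdir [-0.001 -0.001 -1.   ] F [-0.6  0.3 -1.7] w 21.5 q [-0.62  0.54 -0.07  1.6   0.04  1.01  0.73]
rows 1 total d [19.  -0.5  0.2] turn [ 0.04 -0.05 -0.04] per row d(if no turn) [19.  -0.5  0.2] [ 0.04 -0.05 -0.04]
```

Emit:
arm_command([
  [10, 7, -0.5, 0, 0, 0, 0],
  [10, 7, 0, 0, 0, 0, 0],
  [10, 5, 0, 0, 0, 0, 0],
  [10, 2, 0, 0, 0, 0, 0],
  [10, 0, 0, 0, 0, 0, 0],
])

```text
clock: 51.9
position: [0.5391, 0.3582, 0.3106]
ee_rot: [-1.108, 1.271, 1.107]
force: [-4.1, -3.2, 9.4]
width: 0.239
```

```bash
python3 -c "
from h import *
st()"
```

```text
t 51.9 g [0.5391 0.3581 0.1516] th 82.14 xdir [ 0. -0. -1.] F [-4.1 -3.2  9.4] w 21.9 q [-0.62  0.56 -0.07  1.62  0.04  0.97  0.73]
```

Emit:
arm_command([
  [40, 0, 0, 0, 0, 0, 0],
  [91.8, 0, 0, 0, 0, 0, 0],
  [91.8, 0, 0, 0, 0, 0, 0],
  [91.8, 0, 0, 0, 0, 0, 0],
  [91.8, 0, 0, 0, 0, 0, 0],
])

```text
clock: 52.52
position: [0.5393, 0.3584, 0.3095]
ee_rot: [-1.108, 1.271, 1.108]
force: [-0.2, -0.4, 0.2]
width: 0.731
```

```bash
python3 - <<'E'
from h import *
s=st();plan([.5397,.3586,.116],82.1)
im=get_image("wrist");P=cloud(im,s);z=P[...,2]
m=(np.hypot(P[...,0]-.5395,P[...,1]-.3585)<.024)&(z>.12);h,e=np.histogram(z[m],np.arange(.12,.18,.002));print([(round(a,3),n) for a,n in zip(e,h) if n>15])
m&=(z>.153);print(cv2.minAreaRect(P[m][:,:2].astype(np.float32)*1000) if m.sum()>5 else m.sum(),np.median(z[m]))
E
```

```text
t 52.52 g [0.5393 0.3584 0.1505] th 82.14 xdir [-0. -0. -1.] F [-0.2 -0.4  0.2] w 67.1 q [-0.62  0.56 -0.07  1.62  0.04  0.97  0.73]
rows 1 total d [34.5 -0.4  0.3] turn [ 0.04 -0.01  0.  ] per row d(if no turn) [34.5 -0.4  0.3] [ 0.04 -0.01  0.  ]
[(np.float64(0.12), np.int64(78)), (np.float64(0.122), np.int64(203)), (np.float64(0.124), np.int64(116)), (np.float64(0.126), np.int64(81)), (np.float64(0.128), np.int64(877)), (np.float64(0.13), np.int64(577)), (np.float64(0.132), np.int64(29)), (np.float64(0.134), np.int64(51)), (np.float64(0.136), np.int64(54)), (np.float64(0.138), np.int64(59)), (np.float64(0.14), np.int64(69)), (np.float64(0.142), np.int64(53)), (np.float64(0.144), np.int64(71)), (np.float64(0.146), np.int64(63)), (np.float64(0.148), np.int64(72)), (np.float64(0.15), np.int64(78)), (np.float64(0.152), np.int64(162)), (np.float64(0.154), np.int64(1032)), (np.float64(0.156), np.int64(535))]
((530.3949584960938, 360.0068664550781), (22.461000442504883, 29.545862197875977), 82.66342163085938) 0.1560545755012852
```

Emit:
arm_command([
  [91.8, 0, 0, 0, 0, 0, 0],
  [91.8, 0, 0, 0, 0, 0, 0],
  [91.8, 15, 0, 0, 0, 0, 0],
  [91.8, 14, 0, 0, 0, 0, 0],
  [91.8, 5, 0, 0, 0, 0, 0],
])

```text
clock: 53.2
position: [0.5389, 0.358, 0.2737]
ee_rot: [-1.108, 1.274, 1.108]
force: [0.2, 0.3, -0.4]
width: 1.0
```

Emit:
arm_command([
  [91.8, 0, 0, 0, 0, 0, 0],
  [50, 0, 0, 0, 0, 0, 0],
  [50, 0, 0, 0, 0, 0, 0],
  [50, 0, 0, 0, 0, 0, 0],
  [50, 0, 0, 0, 0, 0, 0],
], newtons=40)

```text
clock: 53.82
position: [0.5394, 0.3579, 0.2758]
ee_rot: [-1.108, 1.272, 1.107]
force: [-2.0, 1.0, 4.4]
width: 0.631
```

Emit:
arm_command([
  [50, 0, 0, 0, 0, 0, 0],
  [50, 0, 0, 0, 0, 0, 0],
])

```text
clock: 54.08
position: [0.5393, 0.3579, 0.2758]
ee_rot: [-1.108, 1.272, 1.107]
force: [-1.9, -4.3, 5.2]
width: 0.629
```

```bash
python3 -c "
from h import *
st()"
```

```text
t 54.08 g [0.5393 0.3578 0.1168] th 82.12 xdir [-0.    -0.001 -1.   ] F [-1.9 -4.3  5.2] w 57.8 q [-0.62  0.59 -0.07  1.65  0.05  0.9   0.72]
```

Lift the collar.

Emit:
arm_command([
  [50, -4, 0, 0, 0, 0, 0],
  [50, -4, 0, 0, 0, 0, 0],
  [50, 0, 0, 0, 0, 0, 0],
])

```text
clock: 54.45
position: [0.5393, 0.358, 0.283]
ee_rot: [-1.108, 1.272, 1.107]
force: [2.8, -2.3, -10.7]
width: 0.63
```

Emit:
arm_command([
  [50, -0.5, 0, 0, 9.6, 0, 0],
  [50, 0, 0, 0, 9.6, 0, 0],
  [50, 0, 0, 0, 9.6, 0, 0],
  [50, 0, 0, 0, 9.6, 0, 0],
  [50, 0, 0, 0, 9.6, 0, 0],
])

```text
clock: 55.08
position: [0.5395, 0.3586, 0.2837]
ee_rot: [-0.464, 1.52, 0.463]
force: [-2.1, 4.0, -12.5]
width: 0.638
```

Emit:
arm_command([
  [50, 0, 0, 0, 0, 0, 0],
  [50, 0, 0, 0, 0, 0, 0],
])

```text
clock: 55.32
position: [0.539, 0.3591, 0.2839]
ee_rot: [-0.47, 1.519, 0.471]
force: [3.0, 1.8, -12.2]
width: 0.633
```

```bash
python3 -c "
from h import *
s=st();print(s['ft_torque'])"
```

```text
t 55.33 g [0.539  0.3591 0.1249] th 34.41 xdir [-0.  0. -1.] F [  3.    1.8 -12.2] w 58.1 q [-0.77  0.58  0.15  1.65 -0.11  0.91  0.02]
[ 0.43180999 -0.5221041   0.81344191]
```

Emit:
arm_command([
  [50, 4, 0, 0, 0, 0, 0],
  [50, 4, 0, 0, 0, 0, 0],
  [91.8, 0, 0, 0, 0, 0, 0],
  [91.8, 0, 0, 0, 0, 0, 0],
  [91.8, 0, 0, 0, 0, 0, 0],
])

```text
clock: 55.95
position: [0.5397, 0.358, 0.2767]
ee_rot: [-0.466, 1.519, 0.466]
force: [-0.3, 0.3, -0.4]
width: 0.907
```

Emit:
arm_command([
  [91.8, 0, 0, 0, 0, 0, 0],
  [91.8, -50, 0, 0, 0, 0, 0],
  [91.8, -50, 0, 0, 0, 0, 0],
  [91.8, -30, 30, 0, 0, 0, 0],
  [91.8, 0, 30, 0, 0, 0, 0],
])

```text
clock: 56.58
position: [0.5061, 0.4085, 0.4096]
ee_rot: [-0.464, 1.515, 0.467]
force: [-0.2, -0.8, -1.3]
width: 1.001
```

Emit:
arm_command([
  [91.8, 0, 0, 0, 0, 0, 0],
  [91.8, 0, 0, 0, 0, 0, 0],
])

```text
clock: 56.82
position: [0.5059, 0.4074, 0.4059]
ee_rot: [-0.467, 1.52, 0.466]
force: [-0.1, -0.1, -0.4]
width: 1.0
```

```bash
python3 - <<'E'
from h import *
s=st();im=get_image("wrist");P=cloud(im,s);z=P[...,2];f=im["frame"].astype(int)
o=np.array([.5395,.3585]);r=np.hypot(P[...,0]-o[0],P[...,1]-o[1])
v,u=np.nonzero((r<.05)&(z>.08));save(im,"w7.png",(u.min()-40,v.min()-40,u.max()+40,v.max()+30),4);print(u.min(),u.max(),v.min(),v.max())
bl=(f[...,2]>f[...,0]+25)&(r<.031)&(z>.1)&(z<.135);print("collar top z",np.percentile(z[bl],[50,90,97]))
w=(f.min(-1)>140)&(f.max(-1)-f.min(-1)<40)&(z>.085)&(z<.122)&(r<.0335)&(r>.024)
ang=np.degrees(np.arctan2(P[...,1]-o[1],P[...,0]-o[0]));print("white",w.sum(),np.histogram(ang[w],np.arange(-180,181,15)))
g=(r<.024)&(z>.153);print("cap",cv2.minAreaRect(P[g][:,:2].astype(np.float32)*1000),np.median(z[g]))
rd=(f[...,0]>150)&(f[...,1]<80)&(abs(z-.076)<.004)&(r>.03)&(r<.06);print("red mark ang",ang[rd].mean() if rd.any() else None,rd.sum())
E
```

```text
t 56.83 g [0.5059 0.4072 0.2469] th 34.12 xdir [ 0.    -0.001 -1.   ] F [-0.1 -0.1 -0.4] w 91.8 q [-0.87  0.47  0.17  1.51 -0.08  1.16 -0.09]
225 283 203 272
collar top z [0.11727629 0.11840272 0.11883911]
white 7 (array([0, 0, 0, 1, 0, 0, 0, 0, 0, 0, 0, 0, 0, 0, 0, 3, 3, 0, 0, 0, 0, 0,
       0, 0]), array([-180, -165, -150, -135, -120, -105,  -90,  -75,  -60,  -45,  -30,
        -15,    0,   15,   30,   45,   60,   75,   90,  105,  120,  135,
        150,  165,  180]))
cap ((540.3306884765625, 359.7366943359375), (21.596338272094727, 35.492591857910156), 82.49764251708984) 0.155645289737323
red mark ang None 0
```

View pics/w7.png

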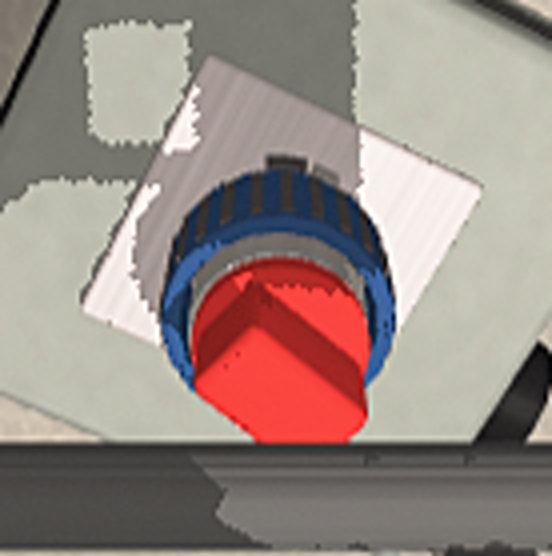

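Emit:
arm_command([
  [91.8, 0, 0, 0, -10, 0, 0],
  [91.8, 0, 0, 0, -10, 0, 0],
  [91.8, 0, 0, 0, -10, 0, 0],
  [91.8, 0, 0, 0, -10, 0, 0],
  [91.8, 0, 0, 0, -10, 0, 0],
])

```text
clock: 57.5
position: [0.5066, 0.4067, 0.4057]
ee_rot: [-1.137, 1.255, 1.136]
force: [-0.1, 0.1, -0.1]
width: 1.0
```

Emit:
arm_command([
  [91.8, 0, 0, 0, -10, 0, 0],
  [91.8, 0, 0, 0, -10, 0, 0],
  [91.8, 0, 0, 0, -10, 0, 0],
  [91.8, 0, 0, 0, -10, 0, 0],
  [91.8, 0, 0, 0, -10, 0, 0],
])

```text
clock: 58.12
position: [0.5066, 0.4067, 0.4057]
ee_rot: [-1.753, 0.739, 1.752]
force: [0.6, -0.4, 0.8]
width: 0.999
```

```bash
python3 -c "
from h import *
st();plan([.525,.325,.26],134)"
```

```text
t 58.12 g [0.5066 0.4065 0.2467] th 134.35 xdir [-0.    -0.001 -1.   ] F [ 0.6 -0.4  0.8] w 91.7 q [-0.61  0.49 -0.23  1.49  0.12  1.18  1.49]
rows 2 total d [-13.2  44.  -71.3] turn [ 0.35 -0.05 -0.05] per row d(if no turn) [ -6.6  22.  -35.6] [ 0.17 -0.02 -0.03]
```

Emit:
arm_command([
  [91.8, -6, 22, -36, 0, 0, 0],
  [91.8, -6, 22, -36, 0, 0, 0],
  [91.8, 0, 0, 0, 0, 0, 0],
  [91.8, 0, 0, 0, 0, 0, 0],
])

```text
clock: 58.62
position: [0.5245, 0.3252, 0.418]
ee_rot: [-1.749, 0.742, 1.749]
force: [-0.2, 0.6, -0.3]
width: 0.999
```

```bash
python3 - <<'E'
from h import *
s=st();im=get_image("wrist");P=cloud(im,s);z=P[...,2];f=im["frame"].astype(int)
o=np.array([.5395,.3585]);r=np.hypot(P[...,0]-o[0],P[...,1]-o[1])
v,u=np.nonzero((r<.05)&(z>.074)&(z<.16));save(im,"w8.png",(max(u.min()-30,0),max(v.min()-30,0),u.max()+40,v.max()+30),4)
ang=np.degrees(np.arctan2(P[...,1]-o[1],P[...,0]-o[0]))
w=(f.min(-1)>130)&(f.max(-1)-f.min(-1)<40)&(z>.085)&(z<.121)&(r<.034)&(r>.024);print("white",w.sum(),np.median(ang[w]) if w.any() else 0,np.round(np.sort(ang[w]))[::4])
rd=(f[...,0]>120)&(f[...,1]<70)&(z<.082)&(r>.028)&(r<.06);print("red mark",rd.sum(),ang[rd].mean() if rd.any() else None)
a,b,zz=hookframe(cloud(get_image("scene")));hang()
for t in["crown0","plug_eye"]:
  for c in("scene","top"):print(c,t,[(np.round(d["point"],3).tolist(),round(d["p"],2)) for d in pinpoint(c,t)])
E
```

```text
t 58.62 g [0.5245 0.3252 0.259 ] th 134.06 xdir [-0. -0. -1.] F [-0.2  0.6 -0.3] w 91.7 q [-0.48  0.43 -0.23  1.56  0.1   1.17  1.61]
white 78 -64.12062474047076 [-77. -75. -74. -73. -71. -70. -69. -68. -67. -65. -64. -63. -62. -61.
 -60. -58. -56. -40.  72. 152.]
red mark 16 -66.58486842155604
red 454 a -32 b 7 z 15..206
gate 21 a -30..-3 z 189..211
scene crown0 [([0.492, -0.344, 0.145], 0.89), ([0.71, 0.374, 0.014], 0.74), ([0.505, -0.342, 0.135], 0.71), ([0.503, -0.342, 0.14], 0.7), ([0.493, -0.347, 0.137], 0.65), ([0.227, 0.333, 0.009], 0.58), ([0.38, 0.165, 0.014], 0.57), ([0.529, -0.34, 0.002], 0.25)]
top crown0 [([0.706, 0.367, 0.011], 0.82), ([0.227, 0.333, 0.014], 0.76), ([0.381, 0.161, 0.008], 0.71), ([0.492, -0.341, 0.141], 0.6), ([0.471, -0.349, 0.065], 0.58), ([0.507, -0.345, 0.133], 0.48), ([0.5, -0.342, 0.135], 0.37)]
scene plug_eye [([0.522, -0.342, 0.121], 0.63), ([0.539, 0.36, -0.005], 0.5)]
top plug_eye [([0.52, -0.342, 0.12], 0.6)]
```

View pics/w8.png

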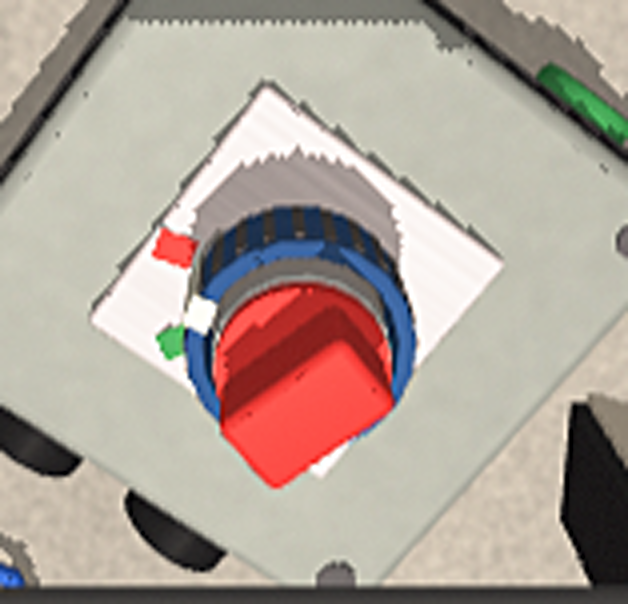

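Emit:
arm_command([
  [91.8, -40, 0, 0, 0, 0, 0],
  [91.8, 0, 0, 0, 0, 0, 0],
  [91.8, 0, 0, 0, 0, 0, 0],
  [91.8, 0, 0, 0, 0, 0, 0],
  [91.8, 0, 0, 0, 0, 0, 0],
])

```text
clock: 59.6
position: [0.5241, 0.3257, 0.4573]
ee_rot: [-1.75, 0.742, 1.751]
force: [-0.1, 0.4, -0.5]
width: 1.002
```

Emit:
arm_command([
  [91.8, 0, 0, 0, 0, 0, 0],
  [91.8, 0, 0, 0, 0, 0, 0],
  [91.8, 0, 0, 0, 0, 0, 0],
  [91.8, 0, 0, 0, 0, 0, 0],
  [91.8, 0, 0, 0, 0, 0, 0],
])

```text
clock: 60.22
position: [0.5242, 0.3257, 0.4581]
ee_rot: [-1.75, 0.74, 1.75]
force: [0.8, -0.3, 0.3]
width: 0.999
```

```bash
python3 - <<'E'
from h import *
prev=None
for i in range(8):
    im=get_image("scene");a,b,z=hookframe(cloud(im));c=im["frame"][215:330,120:250].astype(int)
    m=(z>20)&(z<125)&(abs(a+20)<100)&(abs(b)<50)
    print(m.sum(),"a %.1f b %.1f z %.1f"%(a[m].mean(),b[m].mean(),z[m].mean()),"diffpix",0 if prev is None else int((abs(c-prev).max(-1)>40).sum()));prev=c
hang();st()
E
```

```text
1000 a -23.3 b -5.6 z 88.7 diffpix 0
1000 a -23.6 b -6.1 z 88.5 diffpix 0
1003 a -23.4 b -6.0 z 88.8 diffpix 0
998 a -23.7 b -6.1 z 88.8 diffpix 0
995 a -23.7 b -6.1 z 88.7 diffpix 0
999 a -23.6 b -6.0 z 88.7 diffpix 0
993 a -23.8 b -6.2 z 88.7 diffpix 0
996 a -23.6 b -6.1 z 88.9 diffpix 0
red 431 a -33 b 8 z 15..207
gate 21 a -29..-2 z 186..213
t 60.67 g [0.5242 0.3257 0.2991] th 134.14 xdir [ 0. -0. -1.] F [-0.   0.3 -0.9] w 91.8 q [-0.49  0.4  -0.23  1.5   0.09  1.25  1.62]
```

All still; handing in.

```bash
python3 -c "
from cell import arm
print(arm.sign_off())"
```

```text
the job is handed in; nothing more can be done
None
```

I carried out the whole lock-out and handed the job in at about 61 s on the robot's clock; no verdict is reported.

**What I did:**
- I pulled the collar up, turned it to green and lifted the plug out. I then pushed the plug's eye through the gate onto the hook, before any padlock.
- I hung all four red padlocks on the same hook through the gate.
- I seated the red cap in the socket and turned the collar back to red.

**Last checks before hand-in:**
- **Cap:** grip top at 156 mm and head disc at 130 mm above the bench, which is fully home.
- **Collar:** its top is at 118 mm, so it is down. The stripe reads about -64° to -66° and the red mark about -67°.
- **Gate:** shut.
- **Plug eye:** about 26 mm from the hook seat.
- **Padlocks:** the scene camera put all four shackle bars about 6 to 14 mm from the hook seat. The top camera found three of them there. It also gave one stray reading, at (0.471, -0.349, 0.065), which the scene camera did not confirm and which I took as a false detection.
- **Movement:** nothing on the hook moved over eight pictures, and the gripper was clear of everything.

**Not certain:**
- **Plug settling:** the plug was still swinging a little when the first padlock went on, about 7 s after I let the plug go. I believe it had met the 0.3 s settled condition before that, but I did not measure it.
- **Bystanders:** I made no final position check on them. The arm never came near them.

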